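# Sort the leftovers of the tube packing line

### The job

Sort the five leftover pieces on the packing bench: stand the two metal tubes upright in the two-cell cardboard carton, one in each cell; stand the wide tin in the larger bay of the flat grey tray and the narrow tin in its smaller bay; and lay the white screw cap flat, the way up it already is, in the round steel dish. Leave the paper-banded packet and the jar where they are.

Things in the scene. Friction and masses are not known exactly. Their poses are not given: they have to be found in the camera images.
- long_tube: Taller of two bare grey metal tubes with dark mouths, standing upright on the bench: 30 mm diameter, 110 mm high, about 35 g. Origin: centre of its underside, z up.
- short_tube: Shorter of the two metal tubes, standing upright: 30 mm diameter, 80 mm high, about 35 g. Origin: centre of its underside, z up.
- wide_tin: Flat round closed aluminium tin, standing upright: 62 mm diameter, 36 mm high, about 120 g. Origin: centre of its underside, z up.
- narrow_tin: Small round closed aluminium tin, standing upright: 42 mm diameter, 42 mm high, about 80 g. Origin: centre of its underside, z up.
- screw_cap: White ribbed plastic screw cap, lying flat: 38 mm diameter, 18 mm high, about 15 g. Origin: centre of its underside, z up.
- carton: Open cardboard carton, two equal cells, fixed at any yaw: 83 (x) by 147 (y) mm, walls 40 mm high, 4 mm thick, floor top 4 mm above the bench. A 4 mm divider along x at y = 0, 36 mm high, parts it into cells of 75 x 67.5 mm centred at y = +35.7 and -35.7 mm. Origin: centre of its underside, z up.
- tray: Flat grey open tray, fixed at any yaw: 98 (x) by 165 (y) mm, walls 14 mm high, 4 mm thick, floor top 3 mm above the bench. A 3 mm divider along x, as high as the walls, lies at y = +13 mm. Larger bay 90 x 90 mm, centred at y = -33.5 mm; smaller bay 90 (x) x 64 (y) mm, centred at y = +46.5 mm. Origin: centre of its underside, z up.
- dish: Round open dark steel dish, fixed to the bench: 140 mm outer diameter, 22 mm high, wall 4 mm, flat floor 4 mm above the bench. Origin: centre of its underside, z up.
- packet: Bystander, loose: flat brown cardboard packet with two paper bands, 55 x 120 x 26 mm, lying at the far side, left of the middle. To be left alone. Origin: centre of its underside, z up.
- jar: Bystander, loose: closed jar with white cap, 64 mm diameter, 90 mm high, at the far side, right of the middle. To be left alone. Origin: centre of its underside, z up.

How it is judged:
By the outcome, as a careful person would: the job done as asked, in the order asked, and still so for the second after the job is handed in, with the robot touching nothing.
It also fails if it takes over 136 s, if anything falls off the work surface, if the arm or the gripper's body presses on something with over 40 N, if the wrist force passes 120 N, or if a joint passes its speed limit or range.

### The arm

A 6-joint arm with a two-finger parallel gripper is mounted at the origin on the work surface. World frame = base frame: x ahead of the robot, y to its left, z up, the work surface at z = 0. Lengths are in m, angles in rad, forces in N, time in s.
With the tool pointing down it reaches from about 0.325 to 0.775 m from the base axis. Payload 5.5 kg.
Tool frame: the origin (TCP) lies between the finger pads; the fingertips stand 22 mm ahead of it and the grasp point (between the pads) lies 3 mm ahead of it; z points along the fingers, y is the direction in which the jaws open and shut (so a half turn about z gives the same grasp; the last joint's range is limited). The gripper opens to 85 mm and grips with 20 to 120 N. Pads are 22 mm wide; open, the fingers measure 114 mm over their backs; the gripper's body (76 mm by 85 mm) begins 54 mm behind the grasp point. The pads swing forward as they close: fully open they stand 13 mm farther back than shut.
Start: joints at [-1.337, 0.091, 1.231, -0, 1.82, -0.057], TCP at [0.172, -0.575, 0.253] pointing down, gripper open.
Joint ranges: [-2.87, 2.87], [-0.86, 2.18], [0.17, 2.46], [-1.51, 4.65], [0.06, 2.69], [-2.65, 2.65]. Speed limits (rad/s): [2.57, 2.57, 3.01, 3.14, 3.14, 3.14].

### API

Orientations are given as a rotation vector (axis times angle).
In Python, from workcell import robot gives the robot as it stands. The module is installed in compiled form; this text tells all that it offers.
- The arm moves only by the tool step_arm, never from a script. Its argument "steps" is a list of rows, each a list of 3 entries, a list of its own where there are three numbers: the shift along the tool's x, y, z in m, then the turn, a rotation vector about the tool's x, y, z in degrees, then the finger opening in m, from 0 to 0.0854. A call has 1 to 20 rows; each row shifts and turns the commanded pose from where the row before left it, along the tool's axes as they then stand; what a row does not reach is not made up. A row lasts 1/8 s, in which the tool goes at most 62.5 mm and 10.7 degrees, less where a joint would pass 70% of its speed; a pose out of reach is approached as far as the arm can. A call is refused whole if a number of a shift passes 0.0625 or a number of a turn 10.7, either way. A call with a gripper value outside its range is refused whole. The fingers move at their own pace and stop on an object; the grip force is fixed at half the most. Time passes only in rows, so rows that do not move let the fingers close. It gives the time, the measured TCP pose, the force and the opening at its end, in the units of the state.
- robot.get_obs(): the state, without advancing time (a new reading comes with each control period).
- robot.read_camera(name): name is "scene" or "top" or "wrist"; returns a dict with "img" (480x640x3 uint8, red, green, blue), "fov_y" (degrees; the focal length in pixels is half the picture's height over the tangent of half this angle, whatever the lens; pixels are square), "cx", "cy" (the principal point, pixels), "dist_coeffs" ([k1, k2, p1, p2, k3] as OpenCV has them; the pictures are not rectified), "rvec" (rotation vector, rad) and "tvec" (3), from world to camera coordinates, as OpenCV has them; the wrist camera has in their place "tool_from_camera" (4x4, takes a point from camera to tool coordinates, whose origin is the TCP and whose axes are the flange's). Camera axes: x right, y down, z forward; pixel columns grow to the right and rows downward; lengths in m; the calibration is good to about 2 mm. A picture is of the moment at which its call begins: read the wrist's pose just before it. There is no depth.
- robot.sign_off(): hands the job in, once; it reports no verdict.
The state is a dict: "time_s": time; "joint_pos": joint angles; "qvel": joint speeds; "joint_efforts": joint torques, N m; "ee_pos": TCP position; "eef_rot": TCP orientation; "wrist_force": force on the tool from outside, world axes, zero at the start; "wrist_torque": the same for the moment, N m; "finger_gap": opening from 0.0 (shut) to 1.0 (fully open).
Only numpy, scipy, OpenCV 4.12 (cv2) and the standard library are available. Lean on these libraries where they do the work, as an engineer would, in place of code of your own. Each camera call takes 0.05 s, during which the arm holds its last target.

## Working session

There is one attempt and no reset: what is moved stays moved. The work goes in short steps, Python scripts to look and compute and a tool call to move; the robot and the scene stay as the last step left them, time stands still between calls to the robot, and variables do not carry over. Pictures are saved under pics/ and viewed, and the job is handed in when it is done.

Besides the shell and the picture viewer there is one more tool, called after "Request:" as name(argument=value, ...), one argument or row to a line, values as JSON. step_arm: Moves the arm, as the interface text tells. Its arguments: {"type":"object","properties":{"steps":{"type":"array"}},"required":["steps"]}

```bash
mkdir -p pics; python3 - <<'E'
from workcell import robot
import cv2, numpy as np, pickle
o=robot.get_obs(); print(o)
for n in ["scene","top","wrist"]:
    c=robot.read_camera(n); pickle.dump((o,c),open(f"pics/{n}0.pkl","wb"))
    cv2.imwrite(f"pics/{n}0.png",c["img"][:,:,::-1]); print({k:v for k,v in c.items() if k!="img"})
E
```

```text
{'time_s': 0.0, 'joint_pos': array([-1.33669679e+00,  9.18828614e-02,  1.23191902e+00,  3.46022042e-05,
        1.81980109e+00, -5.66711857e-02]), 'qvel': array([ 1.66098333e-04, -1.46805402e-04, -3.25785223e-04, -3.85299310e-04,
        2.44594861e-04,  9.73129778e-05]), 'joint_efforts': array([ 1.70155104e-04, -4.58734059e+01, -4.18024743e+01, -8.83713165e-05,
        1.15455556e-02,  7.81164061e-06]), 'ee_pos': array([ 0.17198223, -0.57456616,  0.25211775]), 'eef_rot': array([-3.10646316e+00, -4.54856927e-01,  2.27145743e-04]), 'wrist_force': array([ 0.45337075,  0.22560041, -0.03095484]), 'wrist_torque': array([-0.02688458,  0.01858342, -0.03693164]), 'finger_gap': 1.0002096380485064}
{'fov_y': 55.34825925447847, 'cx': 316.0457839400475, 'cy': 237.3258255160081, 'dist_coeffs': array([-0.10260171,  0.        ,  0.        ,  0.        ,  0.        ]), 'rvec': array([ 2.18537235,  0.63498029, -0.31348284]), 'tvec': array([-0.44970673, -0.14779066,  1.04664539])}
{'fov_y': 42.31673635523432, 'cx': 320.9342378449051, 'cy': 239.63633827619424, 'dist_coeffs': array([0.06732332, 0.        , 0.        , 0.        , 0.        ]), 'rvec': array([ 2.03079725, -2.18937927,  0.24424025]), 'tvec': array([0.02391934, 0.57187162, 1.10795783])}
{'fov_y': 70.5474679514939, 'cx': 318.2058395051365, 'cy': 240.4142192506368, 'dist_coeffs': array([-0.02823924,  0.        ,  0.        ,  0.        ,  0.        ]), 'tool_from_camera': array([[ 1.04058766e-03, -9.64214816e-01, -2.65120173e-01,
         6.64193931e-02],
       [ 9.99998950e-01,  1.27067341e-03, -6.96346707e-04,
        -1.48735902e-04],
       [ 1.00830897e-03, -2.65119170e-01,  9.64215126e-01,
        -1.20575083e-01],
       [ 0.00000000e+00,  0.00000000e+00,  0.00000000e+00,
         1.00000000e+00]])}
```

View pics/scene0.png

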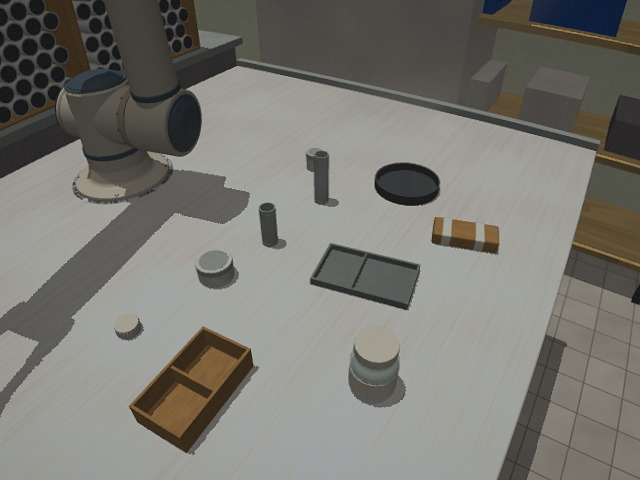

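View pics/top0.png

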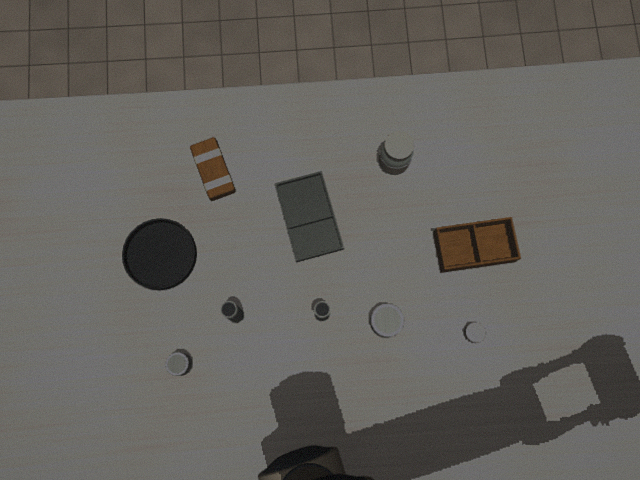

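View pics/wrist0.png

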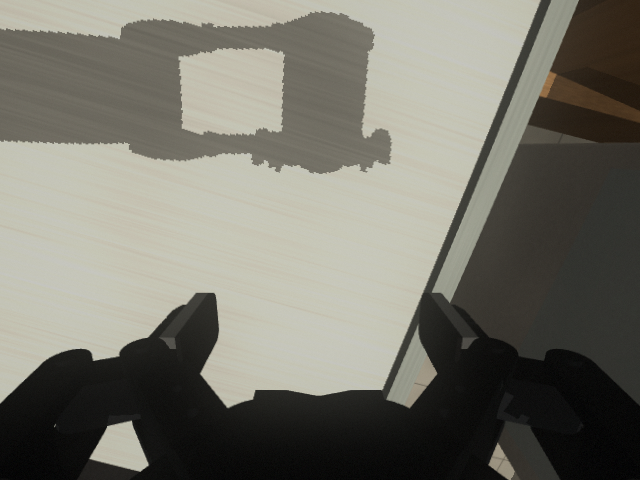

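The scene shows everything unoccluded. In the top view: dish (160,254), tray about (309,217) with the larger bay uppermost, carton (476,245), long tube (230,310), short tube (321,310), narrow tin (178,363), wide tin (387,320), cap (475,331), packet (213,168), jar (396,153).

```bash
cat > h.py <<'E'
import cv2, numpy as np, pickle
from scipy.spatial.transform import Rotation as R
def load(n): return pickle.load(open(f"pics/{n}.pkl","rb"))
def K(c):
    f=240/np.tan(np.radians(c["fov_y"])/2); return np.array([[f,0,c["cx"]],[0,f,c["cy"]],[0,0,1]])
def ext(o,c):
    if "rvec" in c: return cv2.Rodrigues(c["rvec"])[0], np.asarray(c["tvec"])
    T=np.eye(4);T[:3,:3]=R.from_rotvec(o["eef_rot"]).as_matrix();T[:3,3]=o["ee_pos"]
    M=np.linalg.inv(T@c["tool_from_camera"]); return M[:3,:3],M[:3,3]
def rays(oc,px):
    o,c=oc;Rm,t=ext(o,c)
    u=cv2.undistortPoints(np.array(px,float).reshape(-1,1,2),K(c),c["dist_coeffs"]).reshape(-1,2)
    d=np.c_[u,np.ones(len(u))]@Rm; return -Rm.T@t, d/np.linalg.norm(d,axis=1)[:,None]
def plane(oc,px,z):
    C,d=rays(oc,px); return C+d*((z-C[2])/d[:,2])[:,None]
def tri(a,pa,b,pb):
    A=np.zeros((3,3));r=np.zeros(3);L=[]
    for oc,p in((a,pa),(b,pb)):
        C,d=rays(oc,[p]);P=np.eye(3)-np.outer(d[0],d[0]);A+=P;r+=P@C;L.append((C,P))
    X=np.linalg.solve(A,r); return X,[np.linalg.norm(P@(X-C)) for C,P in L]
def proj(oc,X):
    o,c=oc;Rm,t=ext(o,c)
    return cv2.projectPoints(np.array(X,float).reshape(-1,1,3),cv2.Rodrigues(Rm)[0],t,K(c),c["dist_coeffs"])[0].reshape(-1,2)
def crop(name,x0,y0,w,h,s,out):
    im=load(name)[1]["img"][y0:y0+h,x0:x0+w,::-1]
    im=cv2.convertScaleAbs(im,alpha=1.6)
    cv2.imwrite(out,cv2.resize(im,None,fx=s,fy=s,interpolation=cv2.INTER_CUBIC))
E
python3 - <<'E'
from h import *
crop("top0",110,130,200,150,4,"pics/t_a.png")
crop("top0",150,285,200,100,4,"pics/t_b.png")
crop("top0",350,200,200,150,4,"pics/t_c.png")
crop("scene0",230,130,200,150,4,"pics/s_a.png")
crop("scene0",90,230,200,150,4,"pics/s_b.png")
crop("top0",260,160,100,110,5,"pics/t_d.png")
E
```

```text
(no output)
```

View pics/t_b.png

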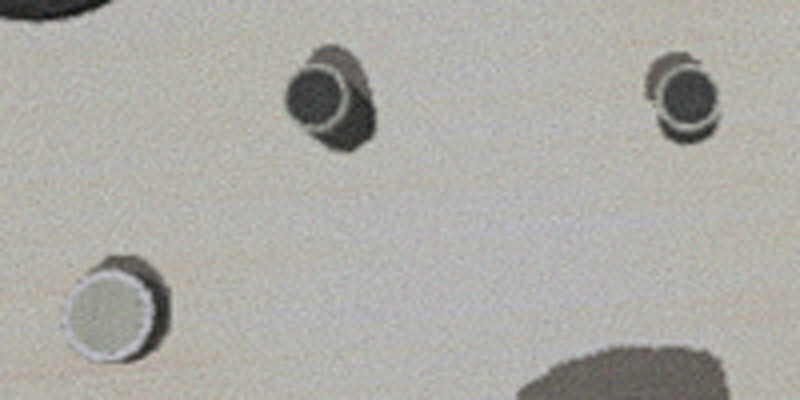

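View pics/t_c.png

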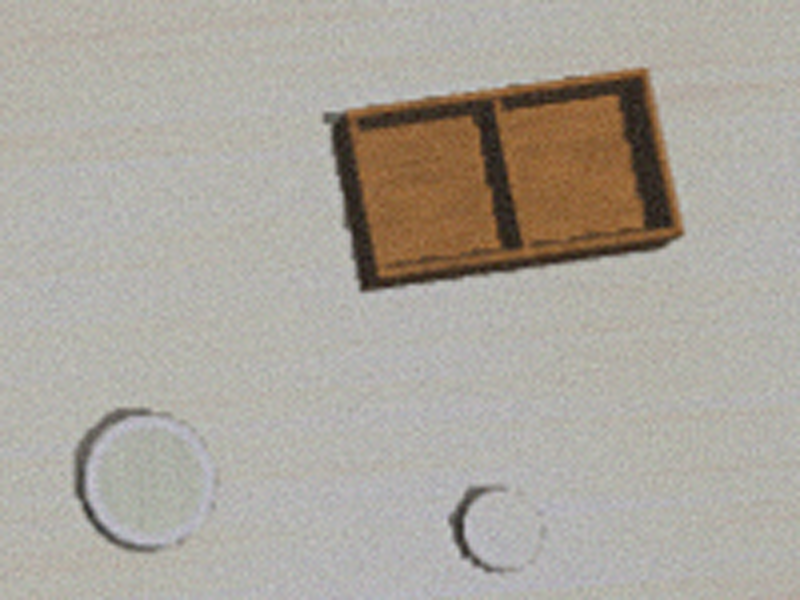

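View pics/s_a.png

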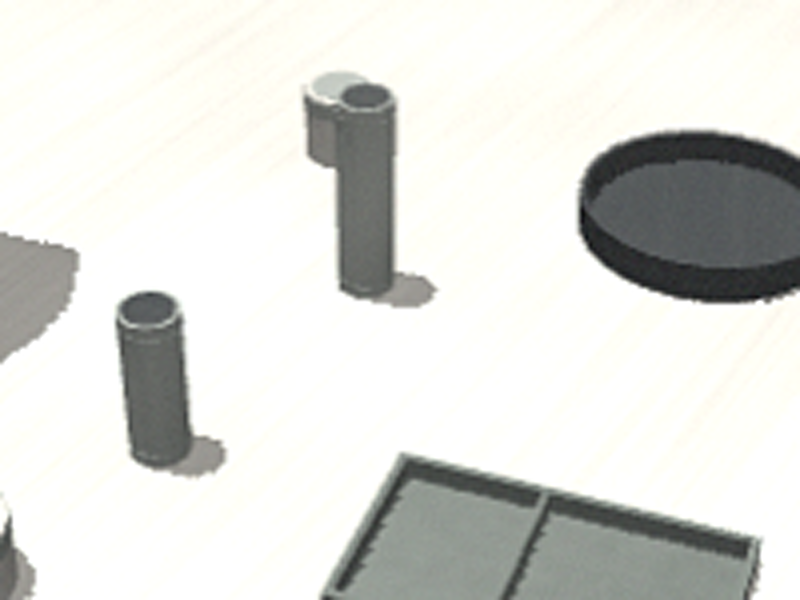

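View pics/s_b.png

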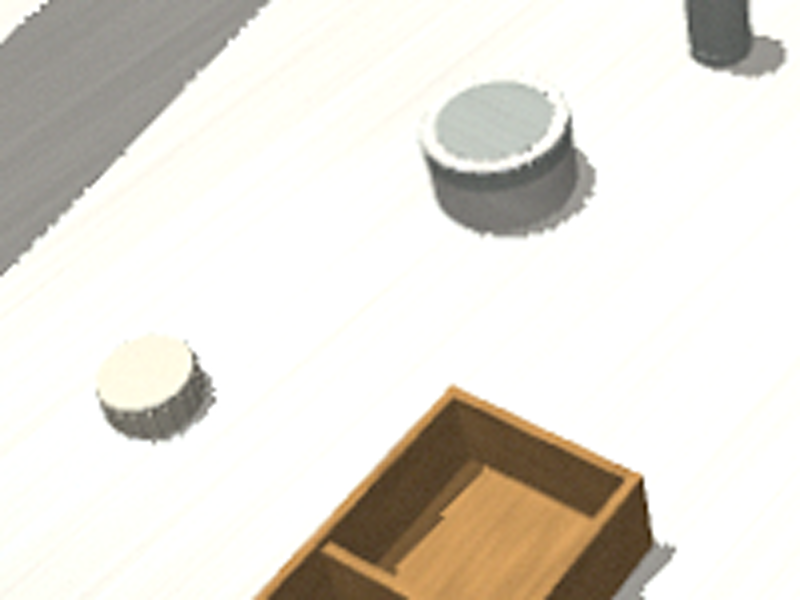

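View pics/t_d.png

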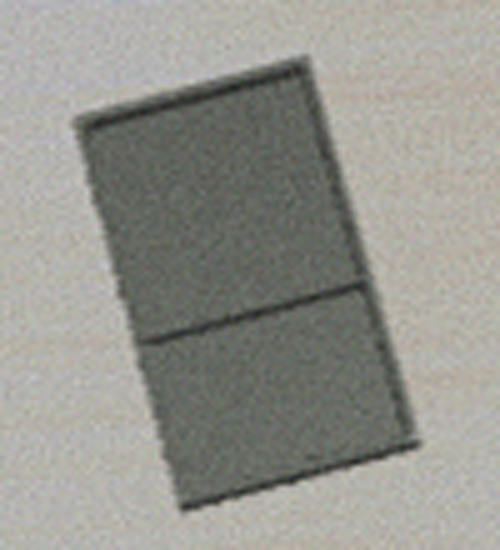

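```bash
python3 - <<'E'
from h import *
T=load("top0");S=load("scene0")
print("cams",rays(T,[[320,240]])[0],rays(S,[[320,240]])[0])
g=lambda x,y,ox,oy,s=4:((x+.5)/s-.5+ox,(y+.5)/s-.5+oy)
tp=dict(long=g(317,98,150,285),short=g(689,98,150,285),narrow=g(109,315,150,285),wide=g(149,481,350,200),cap=g(505,529,350,200))
sp=dict(long=g(367,97,230,130),short=g(149,309,230,130),narrow=g(342,91,230,130),wide=g(496,125,90,230),cap=g(146,372,90,230))
hh=dict(long=.11,short=.08,narrow=.042,wide=.036,cap=.018)
for k in tp:
    X,e=tri(T,tp[k],S,sp[k]); print(k,X.round(4),np.round(e,4),"planeT",plane(T,[tp[k]],hh[k])[0].round(4),"planeS",plane(S,[sp[k]],hh[k])[0].round(4),np.hypot(*X[:2]).round(3))
# carton top corners
for nm,px,h in (("carton",[g(x,y,350,200) for x,y in((350,112),(645,70),(682,233),(378,278))],.04),("tray",[g(x,y,260,160,5) for x,y in((76,119),(308,58),(420,442),(184,508))],.014)):
    P=plane(T,px,h); print(nm,P.round(4),P.mean(0).round(4),np.linalg.norm(np.roll(P,-1,0)-P,axis=1).round(4))
    for i,j in((0,1),(1,2),(3,2),(0,3)): print(np.degrees(np.arctan2(*(P[j]-P[i])[1::-1])).round(1),end=" ")
im=T[1]["img"]; g2=cv2.cvtColor(im,cv2.COLOR_RGB2GRAY)
m=(g2[200:310,100:210]<60).astype(np.uint8);c=max(cv2.findContours(m,0,2)[0],key=cv2.contourArea);el=cv2.fitEllipse(c);print("dish",el,plane(T,[[el[0][0]+100,el[0][1]+200]],.018))
E
```

```text
cams [0.31944318 0.00469701 1.20545171] [ 0.8705712  -0.51531199  0.5441545 ]
long [0.4492 0.1535 0.1073] [0.0002 0.0002] planeT [0.4487 0.153  0.11  ] planeS [0.4519 0.1495 0.11  ] 0.475
short [ 0.4395 -0.011   0.0767] [0.0004 0.0004] planeT [ 0.4394 -0.0107  0.08  ] planeS [ 0.4424 -0.0148  0.08  ] 0.44
narrow [0.3651 0.2615 0.0361] [0.0005 0.0005] planeT [0.3652 0.2606 0.042 ] planeS [0.3706 0.2521 0.042 ] 0.449
wide [ 0.4152 -0.1324  0.0298] [0.0005 0.0005] planeT [ 0.415  -0.1313  0.036 ] planeS [ 0.4203 -0.1374  0.036 ] 0.436
cap [ 0.3822 -0.2993  0.0145] [0.0002 0.0002] planeT [ 0.382  -0.2986  0.018 ] planeS [ 0.3856 -0.3006  0.018 ] 0.486
carton [[ 0.584  -0.245   0.04  ]
 [ 0.5941 -0.3887  0.04  ]
 [ 0.5134 -0.3947  0.04  ]
 [ 0.5023 -0.2488  0.04  ]] [ 0.5484 -0.3193  0.04  ] [0.144  0.081  0.1463 0.0818]
-86.0 -175.7 -85.7 -177.4 tray [[ 0.7049  0.0635  0.014 ]
 [ 0.7237 -0.0313  0.014 ]
 [ 0.5627 -0.0632  0.014 ]
 [ 0.5434  0.0309  0.014 ]] [ 0.6337 -0.      0.014 ] [0.0966 0.1641 0.0961 0.1648]
-78.8 -168.8 -78.4 -168.6 dish ((59.15757369995117, 53.93739700317383), (70.4007797241211, 73.89177703857422), 74.3776626586914) [[0.57699768 0.29523495 0.018     ]]
```

View pics/t_a.png

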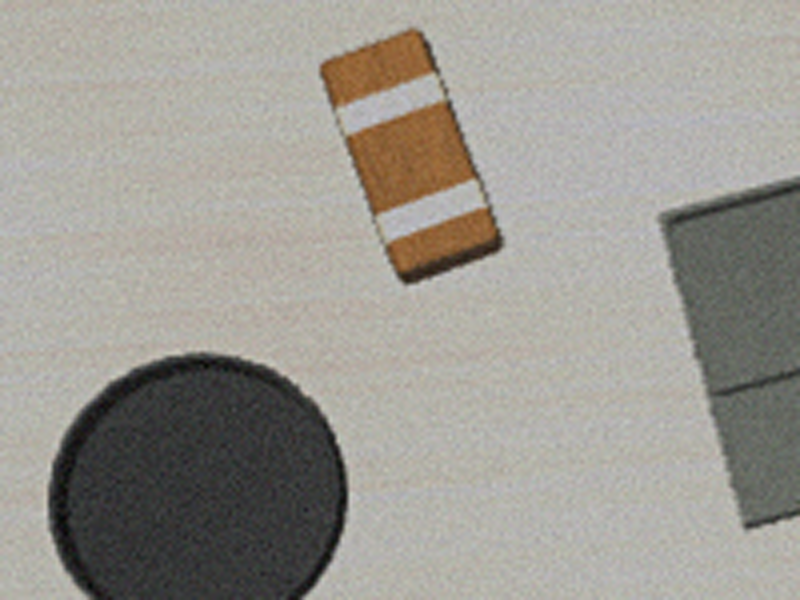

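Measured by ray and plane: long tube (.449,.153), short tube (.440,-.012), wide tin (.416,-.133), narrow tin (.366,.259), cap (.383,-.299). Carton centre is (.548,-.319) with its long axis at -86°, tray (.634,0), dish (.577,.295). The two views disagree by 3–8 mm, so I'll refine each with the wrist camera. First I turn the tool so the jaws lie along the carton's short axis.

Request:
step_arm(
  steps=[
    [[0, 0, 0], [0, 0, -10.7], 0.085],
    [[0, 0, 0], [0, 0, -10.7], 0.085],
    [[0, 0, 0], [0, 0, -10.7], 0.085],
    [[0, 0, 0], [0, 0, -10.7], 0.085],
    [[0, 0, 0], [0, 0, -10.7], 0.085],
    [[0, 0, 0], [0, 0, -10.7], 0.085],
    [[0, 0, 0], [0, 0, -10.7], 0.085],
    [[0, 0, 0], [0, 0, -2.4], 0.085],
    [[0.045, 0.034, 0], [0, 0, 0], 0.085],
    [[0.045, 0.034, 0], [0, 0, 0], 0.085],
    [[0.045, 0.034, 0], [0, 0, 0], 0.085],
    [[0.045, 0.034, 0], [0, 0, 0], 0.085],
    [[0.045, 0.034, 0], [0, 0, 0], 0.085],
    [[0.045, 0.034, 0], [0, 0, 0], 0.085],
    [[0.045, 0.034, 0], [0, 0, 0], 0.085],
    [[0.045, 0.034, 0], [0, 0, 0], 0.085],
    [[0, 0, 0], [0, 0, 0], 0.085],
    [[0, 0, 0], [0, 0, 0], 0.085],
  ],
)

```text
time_s: 2.4
ee_pos: [0.4183, -0.197, 0.253]
eef_rot: [-2.142, -2.297, 0.001]
wrist_force: [0.3, -0.4, 0.8]
finger_gap: 0.994
```

```bash
cat >> h.py <<'E'
def shot(name):
    from workcell import robot
    o=robot.get_obs(); c=robot.read_camera("wrist"); pickle.dump((o,c),open(f"pics/{name}.pkl","wb"))
    cv2.imwrite(f"pics/{name}.png",c["img"][:,:,::-1])
    print(o["time_s"],o["ee_pos"].round(4),o["eef_rot"].round(3),o["joint_pos"].round(2),o["wrist_force"].round(1),round(o["finger_gap"],3))
    return o,c
def delta(o,target):
    Rm=R.from_rotvec(o["eef_rot"]).as_matrix(); return (Rm.T@(np.array(target)-o["ee_pos"])).round(4)
E
python3 -c "
from h import *
shot('w1')"
```

```text
2.4 [ 0.4183 -0.197   0.253 ] [-2.142e+00 -2.297e+00  1.000e-03] [-0.51 -0.28  1.58 -0.    1.84 -0.58] [ 0.3 -0.4  0.8] 0.994
```

View pics/w1.png

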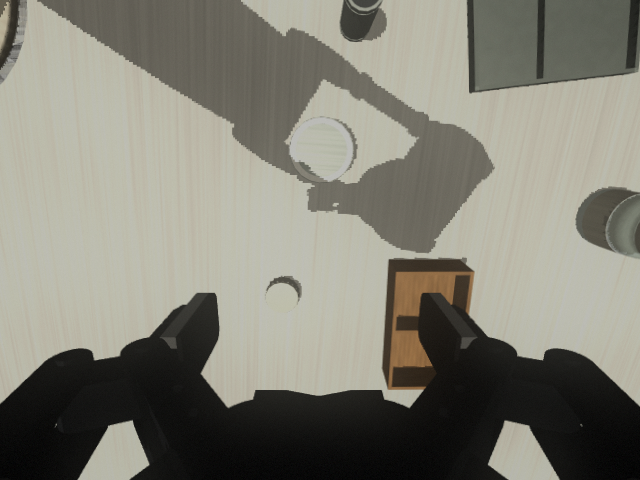

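Request:
step_arm(
  steps=[
    [[0.05, 0.0072, 0], [0, 0, 0], 0.085],
    [[0.05, 0.0072, 0], [0, 0, 0], 0.085],
    [[0.05, 0.0072, 0], [0, 0, 0], 0.085],
    [[0.05, 0.0072, 0], [0, 0, 0], 0.085],
    [[0.05, 0.0072, 0], [0, 0, 0], 0.085],
    [[0, 0, 0], [0, 0, 0], 0.085],
    [[0, 0, 0], [0, 0, 0], 0.085],
  ],
)

```text
time_s: 3.32
ee_pos: [0.4372, 0.0536, 0.2532]
eef_rot: [2.145, 2.295, -0.001]
wrist_force: [-0.6, -0.4, -0.5]
finger_gap: 0.997
```

The wrist view w1 shows the wide tin's lid at (322,149), the cap at (283,294), the carton at about (430,325) and the short tube at the top edge. The next look is from here, towards the long tube.

```bash
python3 -c "
from h import *
shot('w2')"
```

```text
3.325 [0.4372 0.0536 0.2532] [ 2.145e+00  2.295e+00 -1.000e-03] [ 0.05 -0.34  1.63 -0.    1.85 -0.02] [-0.6 -0.4 -0.5] 0.997
```

View pics/w2.png

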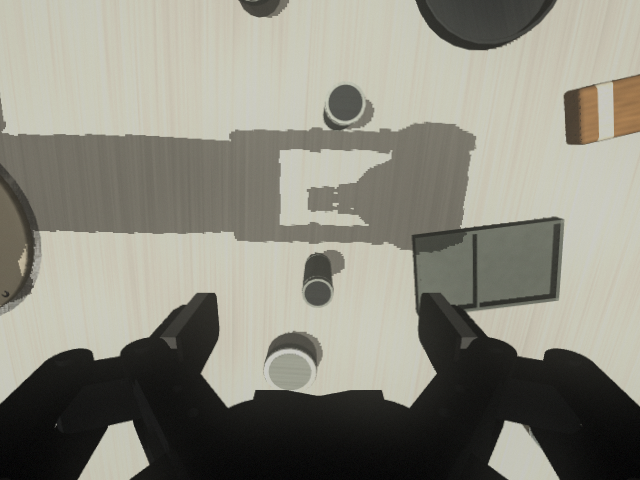

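Request:
step_arm(
  steps=[
    [[0.05, 0.0024, 0], [0, 0, 0], 0.085],
    [[0.05, 0.0024, 0], [0, 0, 0], 0.085],
    [[0, 0, 0], [0, 0, 0], 0.085],
    [[0, 0, 0], [0, 0, 0], 0.085],
  ],
)

```text
time_s: 3.88
ee_pos: [0.4354, 0.1535, 0.2532]
eef_rot: [2.145, 2.295, -0.001]
wrist_force: [-0.7, -0.7, 0.5]
finger_gap: 0.997
```

```bash
python3 -c "
from h import *
shot('w3')"
```

```text
3.875 [0.4354 0.1535 0.2532] [ 2.145e+00  2.295e+00 -1.000e-03] [ 0.27 -0.28  1.58 -0.    1.84  0.2 ] [-0.7 -0.7  0.5] 0.997
```

View pics/w3.png

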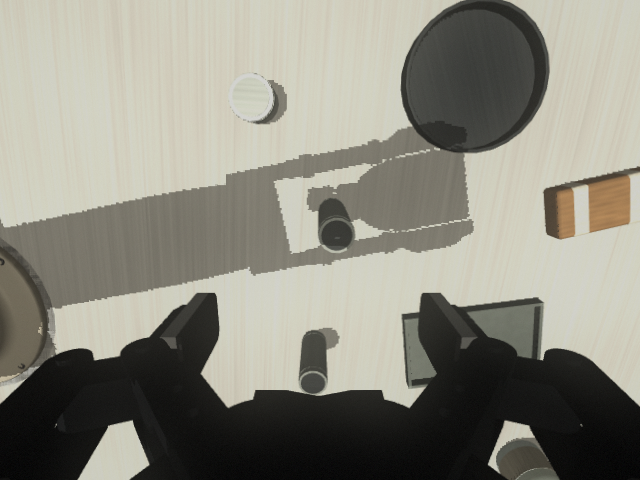

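```bash
python3 - <<'E'
from h import *
def cr(n,x,y,w=80,h=80,s=5):
    im=load(n)[1]["img"][max(0,y-h//2):y+h//2,x-w//2:x+w//2,::-1]
    im=cv2.resize(im,(w*5,int(im.shape[0]*5)),interpolation=cv2.INTER_CUBIC)
    return im
rows=[np.hstack([cr("w2",346,105),cr("w3",337,230)]),]
cv2.imwrite("pics/z1.png",rows[0])
cv2.imwrite("pics/z2.png",np.hstack([cr("w2",318,290),cr("w3",314,370)]))
cv2.imwrite("pics/z3.png",np.hstack([cr("w1",322,149),cr("w2",290,365)]))
E
```

```text
(no output)
```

View pics/z1.png

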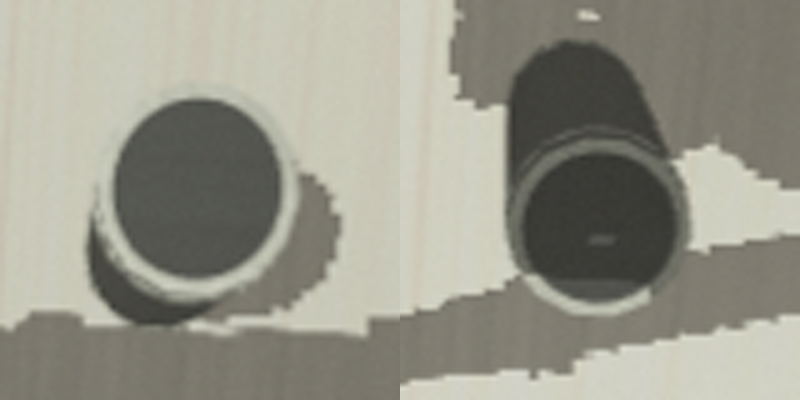

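View pics/z2.png

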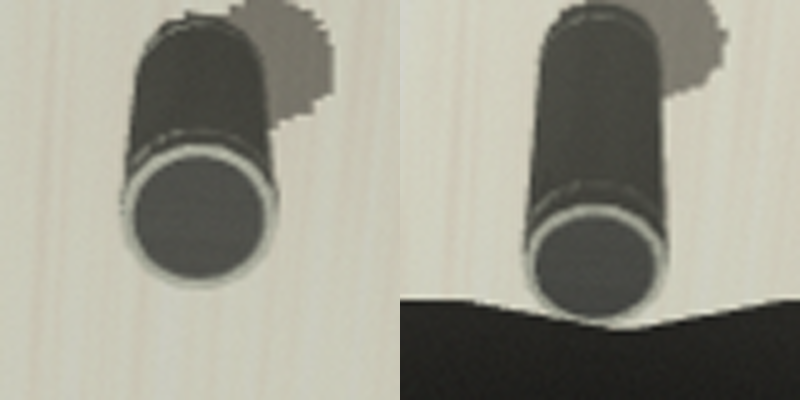

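View pics/z3.png

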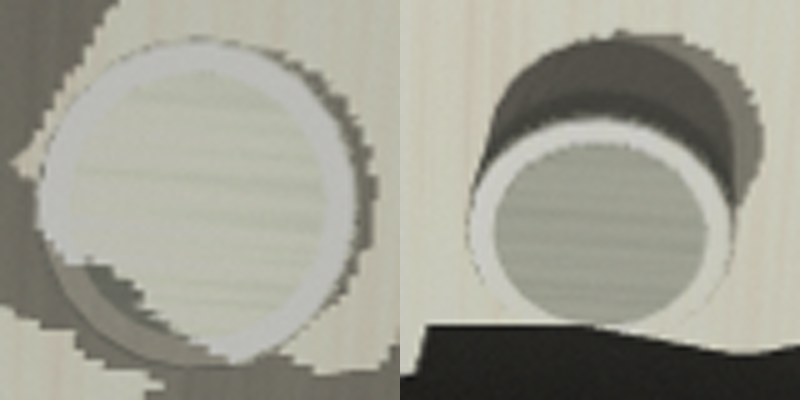

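```bash
python3 - <<'E'
from h import *
W1,W2,W3,T=load("w1"),load("w2"),load("w3"),load("top0")
g=lambda x,y,ox,oy,s=4:((x+.5)/s-.5+ox,(y+.5)/s-.5+oy)
for n,a,pa,b,pb,h,t in (("long",W2,(345.2,102.2),W3,(336.6,235.0),.11,g(317,98,150,285)),("short",W2,(317.4,292.6),W3,(312.6,382.2),.08,g(689,98,150,285)),("wide",W1,(321,148.8),W2,(289.8,371.2),.036,g(149,481,350,200))):
    X,e=tri(a,pa,b,pb);print(n,X.round(4),np.round(e,4),plane(a,[pa],h).round(4),plane(b,[pb],h).round(4), "top",plane(T,[t],h).round(4),"tri w/top",tri(a,pa,T,t)[0].round(4),tri(b,pb,T,t)[0].round(4))
print("narrow",plane(W3,[(252,98)],.042), "cap",plane(W1,[(282,295)],.018))
o=load("w3")[0]
print(delta(o,[.4495,.153,.2532]))
E
```

```text
long [0.4494 0.1537 0.1101] [0.0001 0.0001] [[0.4494 0.1537 0.11  ]] [[0.4495 0.1537 0.11  ]] top [[0.4487 0.153  0.11  ]] tri w/top [0.4504 0.1553 0.0955] [0.4493 0.1532 0.1081]
short [ 0.4403 -0.0114  0.0784] [0. 0.] [[ 0.4402 -0.0107  0.08  ]] [[ 0.4402 -0.0102  0.08  ]] top [[ 0.4394 -0.0107  0.08  ]] tri w/top [ 0.4398 -0.0107  0.0797] [ 0.4399 -0.0107  0.0792]
wide [ 0.4159 -0.1311  0.0363] [0.0003 0.0003] [[ 0.4156 -0.1311  0.036 ]] [[ 0.4162 -0.1314  0.036 ]] top [[ 0.415  -0.1313  0.036 ]] tri w/top [ 0.4153 -0.1313  0.035 ] [ 0.4156 -0.1315  0.0357]
narrow [[0.36680293 0.26006706 0.042     ]] cap [[ 0.38315449 -0.29465281  0.018     ]]
[-0.0015  0.014   0.    ]
```

Wrist and top views agree within 1 mm, and the measured heights are .110, .078 and .036, matching the stated sizes. The scene camera is the biased one. Now grasping the long tube at (.4495,.1537).

Request:
step_arm(
  steps=[
    [[0, 0.014, 0.03], [0, 0, 0], 0.085],
    [[0, 0, 0.044], [0, 0, 0], 0.085],
    [[0, 0, 0.044], [0, 0, 0], 0.085],
    [[0, 0, 0.044], [0, 0, 0], 0.085],
    [[0, 0, 0], [0, 0, 0], 0.085],
    [[0, 0, 0], [0, 0, 0], 0.02],
    [[0, 0, 0], [0, 0, 0], 0.02],
    [[0, 0, 0], [0, 0, 0], 0.02],
    [[0, 0, 0], [0, 0, 0], 0.02],
    [[0, 0, 0], [0, 0, 0], 0.02],
    [[0, 0, 0], [0, 0, 0], 0.02],
    [[0, 0, 0], [0, 0, 0], 0.02],
    [[0, 0, 0], [0, 0, 0], 0.02],
  ],
)

```text
time_s: 5.55
ee_pos: [0.4499, 0.1563, 0.0932]
eef_rot: [2.142, 2.296, 0.004]
wrist_force: [-0.4, -0.6, 6.4]
finger_gap: 0.331
```

Request:
step_arm(
  steps=[
    [[0, 0, -0.02], [0, 0, 0], 0.02],
    [[0, 0, -0.045], [0, 0, 0], 0.02],
    [[0, 0, -0.045], [0, 0, 0], 0.02],
    [[0, 0, -0.05], [0, 0, 0], 0.02],
    [[0, 0, 0], [0, 0, 0], 0.02],
  ],
)

```text
time_s: 6.18
ee_pos: [0.4503, 0.1565, 0.2577]
eef_rot: [2.14, 2.293, 0.013]
wrist_force: [0.3, 0.4, -0.8]
finger_gap: 0.333
```

```bash
python3 -c "
from h import *
o,c=shot('w4'); print(delta(o,[.5484,-.3193,.253]))"
```

```text
6.175 [0.4503 0.1565 0.2577] [2.14  2.293 0.013] [ 0.26 -0.25  1.54 -0.    1.84  0.19] [ 0.3  0.4 -0.8] 0.333
[-0.4814  0.0649  0.0045]
```

View pics/w4.png

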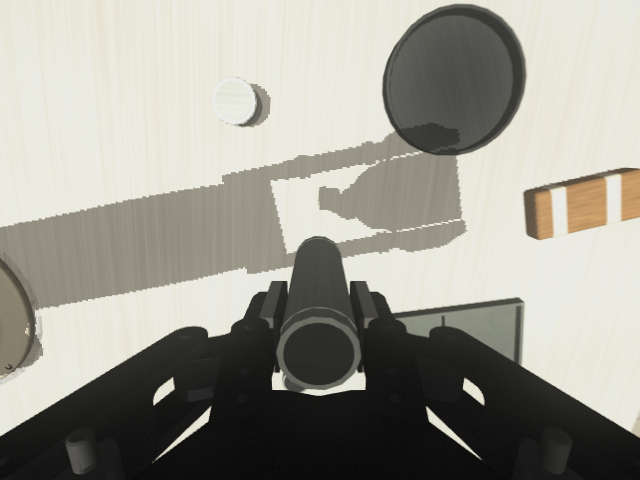

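The tube is held between the pads (mouth at (319,352), standing upright in the grip). Moving past the carton to look at it.

Request:
step_arm(
  steps=[
    [[-0.03, 0.003, 0], [0, 0, 0], 0.02],
    [[-0.05, 0.0055, 0], [0, 0, 0], 0.02],
    [[-0.05, 0.0055, 0], [0, 0, 0], 0.02],
    [[-0.05, 0.0055, 0], [0, 0, 0], 0.02],
    [[-0.05, 0.0055, 0], [0, 0, 0], 0.02],
    [[-0.05, 0.0055, 0], [0, 0, 0], 0.02],
    [[-0.05, 0.0055, 0], [0, 0, 0], 0.02],
    [[-0.05, 0.0055, 0], [0, 0, 0], 0.02],
    [[-0.05, 0.0055, 0], [0, 0, 0], 0.02],
    [[-0.05, 0.0055, 0], [0, 0, 0], 0.02],
    [[-0.05, 0.0055, 0], [0, 0, 0], 0.02],
    [[-0.032, 0.003, 0], [0, 0, 0], 0.02],
    [[0, 0, 0], [0, 0, 0], 0.02],
    [[0, 0, 0], [0, 0, 0], 0.02],
  ],
)

```text
time_s: 7.98
ee_pos: [0.5485, -0.3996, 0.2502]
eef_rot: [-2.141, -2.296, -0.0]
wrist_force: [-0.1, 0.5, -0.4]
finger_gap: 0.328
```

```bash
python3 -c "
from h import *
o,c=shot('w5'); print(R.from_rotvec(o['eef_rot']).as_matrix().round(4))"
```

```text
7.975 [ 0.5485 -0.3996  0.2502] [-2.141 -2.296 -0.   ] [-0.68  0.31  0.99  0.    1.85 -0.75] [-0.1  0.5 -0.4] 0.328
[[-0.0694  0.9976 -0.0015]
 [ 0.9976  0.0694  0.0017]
 [ 0.0018 -0.0013 -1.    ]]
```

View pics/w5.png

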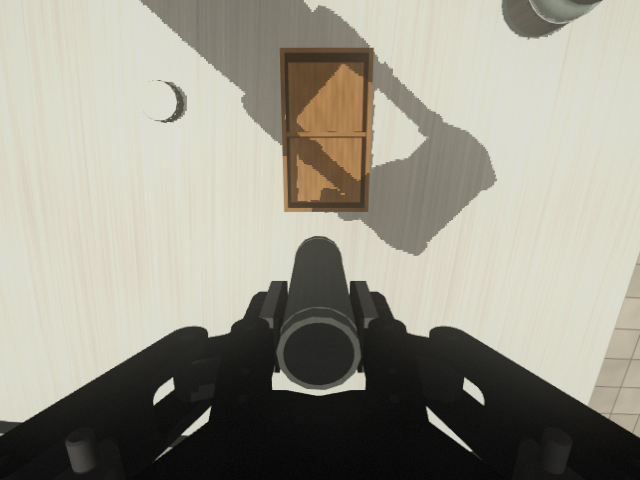

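The carton is fully seen: rim corners (280,48), (373,48), (369,211), (285,211), divider from (288,134) to (367,134); cap top at (160,101).

```bash
python3 - <<'E'
from h import *
W=load("w5");o=W[0]
P=plane(W,[(280,48),(373,48),(369,211.5),(285,211.5)],.04)
print(P.round(4),P.mean(0).round(4),np.linalg.norm(np.roll(P,-1,0)-P,axis=1).round(4))
print("div",plane(W,[(288,134),(367,134)],.036).round(4))
print("tri corners", [ (tri(load("top0"),((x+.5)/4-.5+350,(y+.5)/4-.5+200),W,p)[0]).round(4) for (x,y),p in zip(((350,112),(645,70),(682,233),(378,278)),((373,48),(369,211.5),(285,211.5),(280,48)))])
u=(P[3]+P[2]-P[0]-P[1]);u/=np.linalg.norm(u);c=P.mean(0);print(np.degrees(np.arctan2(u[1],u[0])),c+.0357*u,c-.0357*u)
print(delta(o,[*(c+.0357*u)[:2],.095]))
E
```

```text
[[ 0.5032 -0.2495  0.04  ]
 [ 0.5851 -0.2437  0.04  ]
 [ 0.5973 -0.3897  0.04  ]
 [ 0.5144 -0.3956  0.04  ]] [ 0.55   -0.3196  0.04  ] [0.0821 0.1465 0.083  0.1465]
div [[ 0.5135 -0.3219  0.036 ]
 [ 0.588  -0.3166  0.036 ]]
tri corners [array([ 0.5842, -0.2444,  0.0422]), array([ 0.598 , -0.3922,  0.0282]), array([ 0.5141, -0.3964,  0.0354]), array([ 0.5028, -0.2491,  0.038 ])]
-85.42568605427367 [ 0.55286015 -0.35519312  0.04      ] [ 0.54716586 -0.28402055  0.04      ]
[0.0437 0.0076 0.1553]
```

Request:
step_arm(
  steps=[
    [[0.0463, 0.0076, 0], [0, 0, 0], 0.02],
    [[0, 0, 0], [0, 0, 0], 0.02],
    [[0, 0, 0.04], [0, 0, 0], 0.02],
    [[0, 0, 0.04], [0, 0, 0], 0.02],
    [[0, 0, 0.04], [0, 0, 0], 0.02],
    [[0, 0, 0.02], [0, 0, 0], 0.02],
    [[0, 0, 0.009], [0, 0, 0], 0.02],
    [[0, 0, 0], [0, 0, 0], 0.02],
    [[0, 0, 0], [0, 0, 0], 0.02],
  ],
)

```text
time_s: 9.15
ee_pos: [0.5538, -0.3542, 0.1045]
eef_rot: [2.141, 2.295, 0.001]
wrist_force: [0.5, 0.1, -0.7]
finger_gap: 0.33
```

Request:
step_arm(
  steps=[
    [[0, 0, 0.003], [0, 0, 0], 0.02],
    [[0, 0, 0.003], [0, 0, 0], 0.02],
    [[0, 0, 0], [0, 0, 0], 0.02],
    [[0, 0, 0], [0, 0, 0], 0.02],
  ],
)

```text
time_s: 9.65
ee_pos: [0.5534, -0.354, 0.0973]
eef_rot: [2.142, 2.296, 0.0]
wrist_force: [-0.2, 0.6, 4.7]
finger_gap: 0.33
```

Contact (4.7 N) comes at the predicted height of .0973. Releasing and rising.

Request:
step_arm(
  steps=[
    [[0, 0, 0], [0, 0, 0], 0.05],
    [[0, 0, 0], [0, 0, 0], 0.06],
    [[0, 0, 0], [0, 0, 0], 0.06],
    [[0, 0, 0], [0, 0, 0], 0.06],
    [[0, 0, -0.03], [0, 0, 0], 0.06],
    [[0, 0, -0.04], [0, 0, 0], 0.07],
    [[0, 0, -0.04], [0, 0, 0], 0.085],
    [[0, 0, -0.045], [0, 0, 0], 0.085],
    [[0, 0, 0], [0, 0, 0], 0.085],
  ],
)

```text
time_s: 10.78
ee_pos: [0.5541, -0.3544, 0.2573]
eef_rot: [2.137, 2.29, 0.002]
wrist_force: [-1.0, -0.6, 0.3]
finger_gap: 0.991
```

```bash
python3 -c "
from h import *
o,c=shot('w6'); print(delta(o,[.4402,-.0109,.25]))"
```

```text
10.775 [ 0.5541 -0.3544  0.2573] [2.137e+00 2.290e+00 2.000e-03] [-0.62  0.24  1.05  0.    1.83 -0.69] [-1.  -0.6  0.3] 0.991
[ 0.3506 -0.0899  0.0046]
```

View pics/w6.png

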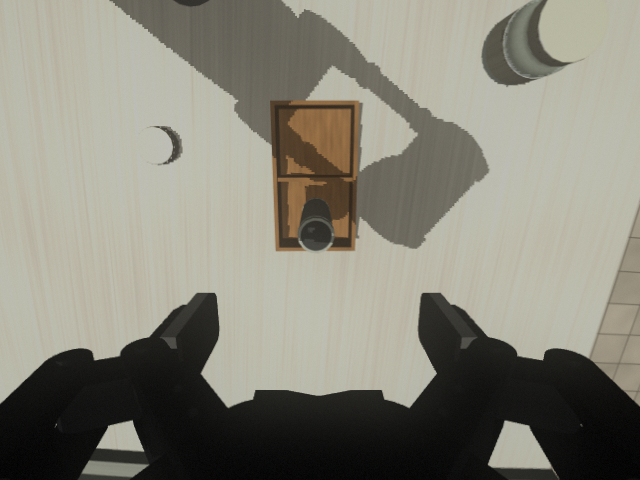

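The long tube stands upright in the right-hand cell (mouth at (316,235)). On to the short tube.

Request:
step_arm(
  steps=[
    [[0.038, -0.0099, 0], [0, 0, 0], 0.085],
    [[0.045, -0.0115, 0], [0, 0, 0], 0.085],
    [[0.045, -0.0115, 0], [0, 0, 0], 0.085],
    [[0.045, -0.0115, 0], [0, 0, 0], 0.085],
    [[0.045, -0.0115, 0], [0, 0, 0], 0.085],
    [[0.045, -0.0115, 0], [0, 0, 0], 0.085],
    [[0.045, -0.0115, 0], [0, 0, 0], 0.085],
    [[0.043, -0.011, 0], [0, 0, 0], 0.085],
    [[0, 0, 0], [0, 0, 0], 0.085],
    [[0, 0, 0], [0, 0, 0], 0.085],
  ],
)

```text
time_s: 12.08
ee_pos: [0.439, -0.01, 0.2501]
eef_rot: [-2.142, -2.297, 0.002]
wrist_force: [0.1, -0.8, 0.1]
finger_gap: 0.997
```

```bash
python3 -c "
from h import *
o,c=shot('w7'); print(delta(o,[.4402,-.0109,.066]))"
```

```text
12.075 [ 0.439  -0.01    0.2501] [-2.142e+00 -2.297e+00  2.000e-03] [-0.1  -0.34  1.63 -0.    1.85 -0.17] [ 0.1 -0.8  0.1] 0.997
[-0.001   0.0014  0.1841]
```

View pics/w7.png

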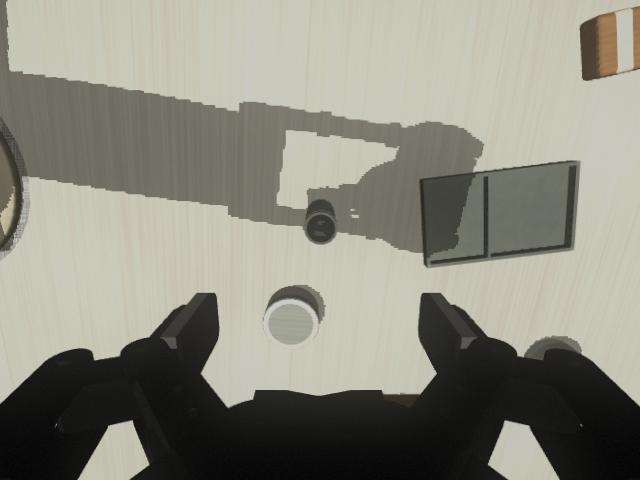

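Request:
step_arm(
  steps=[
    [[-0.001, 0.0014, 0.03], [0, 0, 0], 0.085],
    [[0, 0, 0.05], [0, 0, 0], 0.085],
    [[0, 0, 0.05], [0, 0, 0], 0.085],
    [[0, 0, 0.04], [0, 0, 0], 0.085],
    [[0, 0, 0.014], [0, 0, 0], 0.085],
    [[0, 0, 0], [0, 0, 0], 0.085],
    [[0, 0, 0], [0, 0, 0], 0.02],
    [[0, 0, 0], [0, 0, 0], 0.02],
    [[0, 0, 0], [0, 0, 0], 0.02],
    [[0, 0, 0], [0, 0, 0], 0.02],
    [[0, 0, 0], [0, 0, 0], 0.02],
    [[0, 0, 0], [0, 0, 0], 0.02],
    [[0, 0, 0], [0, 0, 0], 0.02],
    [[0, 0, 0], [0, 0, 0], 0.02],
  ],
)

```text
time_s: 13.88
ee_pos: [0.4412, -0.0106, 0.0684]
eef_rot: [2.142, 2.296, 0.002]
wrist_force: [-1.0, -0.7, 5.5]
finger_gap: 0.325
```

```bash
python3 - <<'E'
from h import *
W=load("w7")
P=plane(W,[(421,180),(578,161),(574,248),(427,266)],.014)
print(P.round(4),P.mean(0).round(4),np.linalg.norm(np.roll(P,-1,0)-P,axis=1).round(4))
print("div",plane(W,[(486,177),(489.5,257)],.014).round(4))
E
```

```text
[[ 0.5425  0.032   0.014 ]
 [ 0.7042  0.0641  0.014 ]
 [ 0.7252 -0.0293  0.014 ]
 [ 0.5635 -0.0616  0.014 ]] [0.6338 0.0013 0.014 ] [0.1648 0.0957 0.165  0.096 ]
div [[ 0.6102  0.0402  0.014 ]
 [ 0.6317 -0.0463  0.014 ]]
```

Request:
step_arm(
  steps=[
    [[0, 0, -0.03], [0, 0, 0], 0.02],
    [[0, 0, -0.05], [0, 0, 0], 0.02],
    [[0, 0, -0.05], [0, 0, 0], 0.02],
    [[0, 0, -0.05], [0, 0, 0], 0.02],
    [[-0.03, 0.0093, 0], [0, 0, 0], 0.02],
    [[-0.05, 0.0156, 0], [0, 0, 0], 0.02],
    [[-0.05, 0.0156, 0], [0, 0, 0], 0.02],
    [[-0.05, 0.0156, 0], [0, 0, 0], 0.02],
    [[-0.05, 0.0156, 0], [0, 0, 0], 0.02],
    [[-0.05, 0.0156, 0], [0, 0, 0], 0.02],
    [[0, 0, 0], [0, 0, 0], 0.02],
    [[0, 0, 0], [0, 0, 0], 0.02],
  ],
)

```text
time_s: 15.38
ee_pos: [0.5469, -0.2837, 0.2466]
eef_rot: [-2.142, -2.295, -0.0]
wrist_force: [-0.0, -0.0, 0.8]
finger_gap: 0.328
```

```bash
python3 -c "
from h import *
o,c=shot('w8'); print(delta(o,[.5477,-.2838,.075]))"
```

```text
15.375 [ 0.5469 -0.2837  0.2466] [-2.142 -2.295 -0.   ] [-0.53  0.14  1.2   0.    1.81 -0.6 ] [-0.  -0.   0.8] 0.328
[-0.0004  0.001   0.1716]
```

View pics/w8.png

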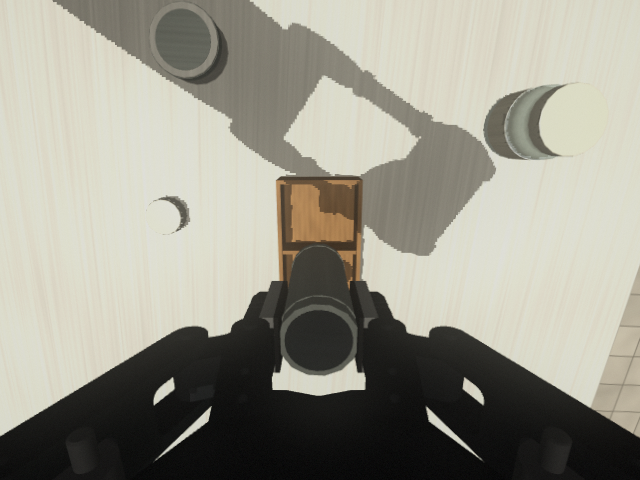

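The short tube hangs over the left-hand cell (floor at about (320,212)). Lowering it.

Request:
step_arm(
  steps=[
    [[0, 0.001, 0.03], [0, 0, 0], 0.02],
    [[0, 0, 0.045], [0, 0, 0], 0.02],
    [[0, 0, 0.045], [0, 0, 0], 0.02],
    [[0, 0, 0.03], [0, 0, 0], 0.02],
    [[0, 0, 0.014], [0, 0, 0], 0.02],
    [[0, 0, 0], [0, 0, 0], 0.02],
    [[0, 0, 0], [0, 0, 0], 0.02],
  ],
)

```text
time_s: 16.3
ee_pos: [0.5489, -0.284, 0.0857]
eef_rot: [2.141, 2.295, 0.001]
wrist_force: [0.0, -0.6, 0.3]
finger_gap: 0.327
```

Request:
step_arm(
  steps=[
    [[0, 0, 0.007], [0, 0, 0], 0.02],
    [[0, 0, 0.003], [0, 0, 0], 0.02],
    [[0, 0, 0.0025], [0, 0, 0], 0.02],
    [[0, 0, 0], [0, 0, 0], 0.02],
    [[0, 0, 0], [0, 0, 0], 0.02],
  ],
)

```text
time_s: 16.92
ee_pos: [0.5482, -0.2841, 0.0725]
eef_rot: [2.143, 2.296, 0.0]
wrist_force: [-3.1, 1.4, 7.5]
finger_gap: 0.328
```

Request:
step_arm(
  steps=[
    [[0, 0, 0], [0, 0, 0], 0.05],
    [[0, 0, 0], [0, 0, 0], 0.055],
    [[0, 0, 0], [0, 0, 0], 0.055],
    [[0, 0, 0], [0, 0, 0], 0.055],
    [[0, 0, -0.03], [0, 0, 0], 0.055],
    [[0, 0, -0.045], [0, 0, 0], 0.055],
    [[0, 0, -0.05], [0, 0, 0], 0.085],
    [[0, 0, -0.05], [0, 0, 0], 0.085],
    [[0, 0, 0], [0, 0, 0], 0.085],
  ],
)

```text
time_s: 18.05
ee_pos: [0.5494, -0.2846, 0.2523]
eef_rot: [2.136, 2.29, 0.004]
wrist_force: [1.5, 0.5, 0.4]
finger_gap: 0.998
```

```bash
python3 -c "
from h import *
o,c=shot('w9'); print(delta(o,[.4157,-.1312,.25]))"
```

```text
18.05 [ 0.5494 -0.2846  0.2523] [2.136 2.29  0.004] [-0.53  0.13  1.19  0.    1.81 -0.6 ] [1.5 0.5 0.4] 0.998
[ 0.1623 -0.1227  0.0003]
```

View pics/w9.png

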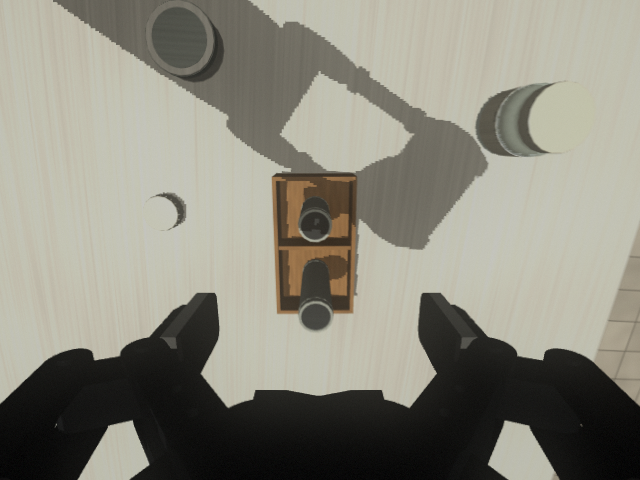

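Both tubes stand upright, one per cell (mouths at (315,223) and (316,316)). Next I go over the wide tin and turn the jaws to the tray's short axis.

Request:
step_arm(
  steps=[
    [[0.0325, -0.0245, 0], [0, 0, 0], 0.085],
    [[0.0325, -0.0245, 0], [0, 0, 0], 0.085],
    [[0.0325, -0.0245, 0], [0, 0, 0], 0.085],
    [[0.0325, -0.0245, 0], [0, 0, 0], 0.085],
    [[0.0325, -0.0245, 0], [0, 0, 0], 0.085],
    [[0, 0, 0], [0, 0, 10.7], 0.085],
    [[0, 0, 0], [0, 0, 10.7], 0.085],
    [[0, 0, 0], [0, 0, 10.7], 0.085],
    [[0, 0, 0], [0, 0, 10.7], 0.085],
    [[0, 0, 0], [0, 0, 10.7], 0.085],
    [[0, 0, 0], [0, 0, 10.7], 0.085],
    [[0, 0, 0], [0, 0, 10.7], 0.085],
    [[0, 0, 0], [0, 0, 7.8], 0.085],
    [[0, 0, 0], [0, 0, 0], 0.085],
    [[0, 0, 0], [0, 0, 0], 0.085],
  ],
)

```text
time_s: 19.98
ee_pos: [0.4144, -0.1301, 0.2449]
eef_rot: [-3.125, -0.312, 0.002]
wrist_force: [1.9, 0.1, -0.5]
finger_gap: 0.994
```

```bash
python3 -c "
from h import *
o,c=shot('w10'); print(delta(o,[.4157,-.1312,.035])); print(R.from_rotvec(o['eef_rot']).as_matrix().round(3))"
```

```text
19.975 [ 0.4144 -0.1301  0.2449] [-3.125e+00 -3.120e-01  2.000e-03] [-0.38 -0.36  1.66 -0.    1.85  0.99] [ 1.9  0.1 -0.5] 0.994
[0.0013 0.0015 0.2099]
[[ 0.98   0.198 -0.001]
 [ 0.198 -0.98   0.001]
 [-0.001 -0.001 -1.   ]]
```

View pics/w10.png

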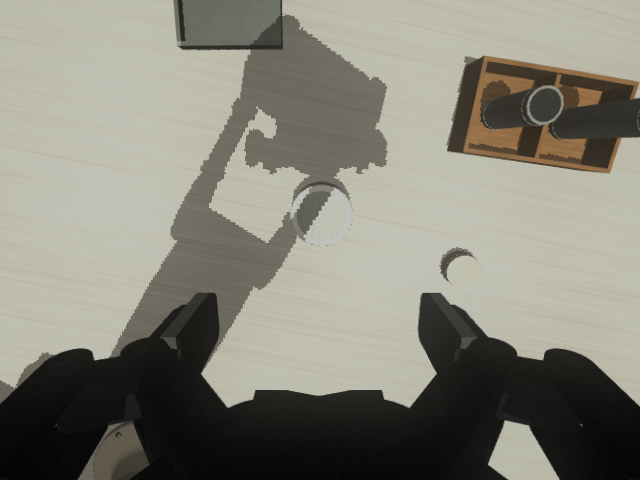

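Request:
step_arm(
  steps=[
    [[0.0013, 0.0015, 0.03], [0, 0, 0], 0.085],
    [[0, 0, 0.05], [0, 0, 0], 0.085],
    [[0, 0, 0.05], [0, 0, 0], 0.085],
    [[0, 0, 0.04], [0, 0, 0], 0.085],
    [[0, 0, 0.025], [0, 0, 0], 0.085],
    [[0, 0, 0.005], [0, 0, 0], 0.085],
    [[0, 0, 0], [0, 0, 0], 0.085],
    [[0, 0, 0], [0, 0, 0], 0.085],
  ],
)

```text
time_s: 21.02
ee_pos: [0.417, -0.1318, 0.0474]
eef_rot: [3.125, 0.309, 0.004]
wrist_force: [-0.4, -0.6, 0.0]
finger_gap: 0.994
```

```bash
python3 -c "
from h import *
o,c=shot('w11'); print(delta(o,[.4157,-.1312,.036]))"
```

```text
21.025 [ 0.417  -0.1318  0.0474] [3.125 0.309 0.004] [-0.38 -0.31  1.97 -0.    1.48  0.99] [-0.4 -0.6  0. ] 0.994
[-0.0012 -0.0009  0.0114]
```

View pics/w11.png

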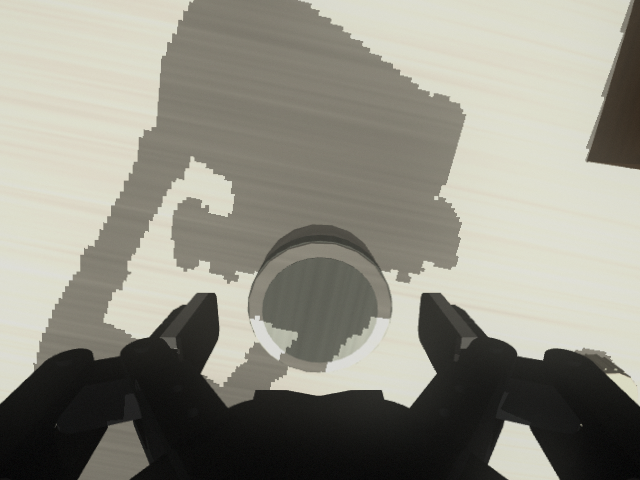

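The tin's lid is centred between the pads at (320,307), so I go down and close.

Request:
step_arm(
  steps=[
    [[-0.0012, -0.0009, 0.011], [0, 0, 0], 0.085],
    [[0, 0, 0], [0, 0, 0], 0.085],
    [[0, 0, 0], [0, 0, 0], 0.05],
    [[0, 0, 0], [0, 0, 0], 0.05],
    [[0, 0, 0], [0, 0, 0], 0.05],
    [[0, 0, 0], [0, 0, 0], 0.05],
    [[0, 0, 0], [0, 0, 0], 0.05],
    [[0, 0, 0], [0, 0, 0], 0.05],
  ],
)

```text
time_s: 22.08
ee_pos: [0.4153, -0.1309, 0.0354]
eef_rot: [3.126, 0.308, 0.002]
wrist_force: [0.5, -0.5, 5.6]
finger_gap: 0.702
```

Request:
step_arm(
  steps=[
    [[0, 0, -0.03], [0, 0, 0], 0.05],
    [[0, 0, -0.05], [0, 0, 0], 0.05],
    [[0, 0, -0.05], [0, 0, 0], 0.05],
    [[0.039, -0.0123, -0.02], [0, 0, 0], 0.05],
    [[0.039, -0.0123, 0], [0, 0, 0], 0.05],
    [[0.039, -0.0123, 0], [0, 0, 0], 0.05],
    [[0.039, -0.0123, 0], [0, 0, 0], 0.05],
    [[0.039, -0.0123, 0], [0, 0, 0], 0.05],
    [[0.039, -0.0123, 0], [0, 0, 0], 0.05],
    [[0.039, -0.0123, 0], [0, 0, 0], 0.05],
    [[0, 0, 0], [0, 0, 0], 0.05],
    [[0, 0, 0], [0, 0, 0], 0.05],
  ],
)

```text
time_s: 23.58
ee_pos: [0.6651, 0.0068, 0.1833]
eef_rot: [-3.126, -0.308, 0.004]
wrist_force: [0.6, 0.0, -1.2]
finger_gap: 0.703
```

```bash
python3 -c "
from h import *
o,c=shot('w12'); print(delta(o,[.6665,.0075,.0384]))"
```

```text
23.575 [0.6651 0.0068 0.1833] [-3.126 -0.308  0.004] [-0.04  0.27  1.16 -0.    1.72  1.33] [ 0.6  0.  -1.2] 0.703
[ 0.0019 -0.0004  0.1449]
```

View pics/w12.png

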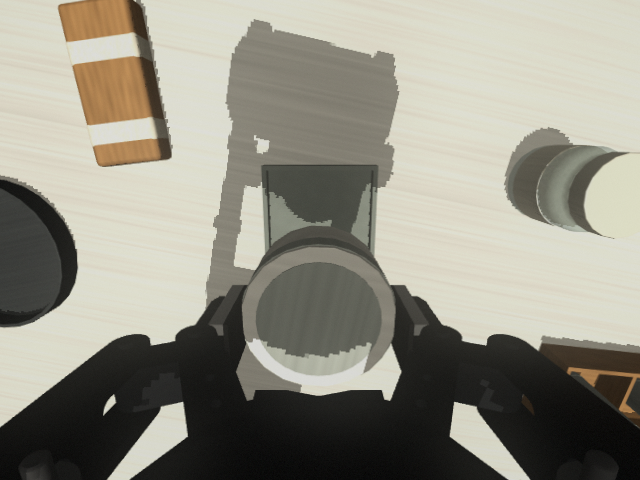

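The tin is held level, and the tray's far rim shows at (263,166)–(378,166). I check those corners quickly, then lower.

```bash
python3 -c "
from h import *
W=load('w12'); P=plane(W,[(263,166),(378,166)],.014); print(P); m=P.mean(0); u=np.array([.9807,.1953]); print('larger bay centre', m[:2]-.049*u)"
```

```text
[[ 0.705756    0.06246642  0.014     ]
 [ 0.72467928 -0.03191811  0.014     ]]
larger bay centre [0.66716334 0.00570445]
```

Request:
step_arm(
  steps=[
    [[0.0019, -0.0004, 0.03], [0, 0, 0], 0.05],
    [[0, 0, 0.04], [0, 0, 0], 0.05],
    [[0, 0, 0.04], [0, 0, 0], 0.05],
    [[0, 0, 0.02], [0, 0, 0], 0.05],
    [[0, 0, 0], [0, 0, 0], 0.05],
    [[0, 0, 0], [0, 0, 0], 0.05],
  ],
)

```text
time_s: 24.38
ee_pos: [0.6685, 0.0075, 0.0574]
eef_rot: [3.126, 0.308, 0.005]
wrist_force: [0.4, 0.0, -0.5]
finger_gap: 0.7
```

Request:
step_arm(
  steps=[
    [[-0.0015, 0.0005, 0.01], [0, 0, 0], 0.05],
    [[0, 0, 0.004], [0, 0, 0], 0.05],
    [[0, 0, 0.003], [0, 0, 0], 0.05],
    [[0, 0, 0.0015], [0, 0, 0], 0.05],
    [[0, 0, 0], [0, 0, 0], 0.05],
    [[0, 0, 0], [0, 0, 0], 0.05],
  ],
)

```text
time_s: 25.12
ee_pos: [0.6666, 0.007, 0.0385]
eef_rot: [3.126, 0.308, 0.003]
wrist_force: [-4.2, 1.5, 6.9]
finger_gap: 0.7
```

Contact at .0385, against a predicted .0384. Releasing and rising.

Request:
step_arm(
  steps=[
    [[0, 0, 0], [0, 0, 0], 0.072],
    [[0, 0, 0], [0, 0, 0], 0.078],
    [[0, 0, 0], [0, 0, 0], 0.08],
    [[0, 0, 0], [0, 0, 0], 0.08],
    [[0, 0, -0.03], [0, 0, 0], 0.08],
    [[0, 0, -0.045], [0, 0, 0], 0.08],
    [[0, 0, -0.05], [0, 0, 0], 0.085],
    [[0, 0, -0.05], [0, 0, 0], 0.085],
    [[0, 0, 0], [0, 0, 0], 0.085],
  ],
)

```text
time_s: 26.25
ee_pos: [0.668, 0.0069, 0.2183]
eef_rot: [3.125, 0.308, 0.017]
wrist_force: [0.6, -0.4, -0.1]
finger_gap: 0.991
```

```bash
python3 -c "
from h import *
o,c=shot('w13'); print(delta(o,[.3665,.2603,.21]))"
```

```text
26.25 [0.668  0.0069 0.2183] [3.125 0.308 0.017] [-0.04  0.26  1.1   0.    1.77  1.33] [ 0.6 -0.4 -0.1] 0.991
[-0.2462 -0.3074  0.0049]
```

View pics/w13.png

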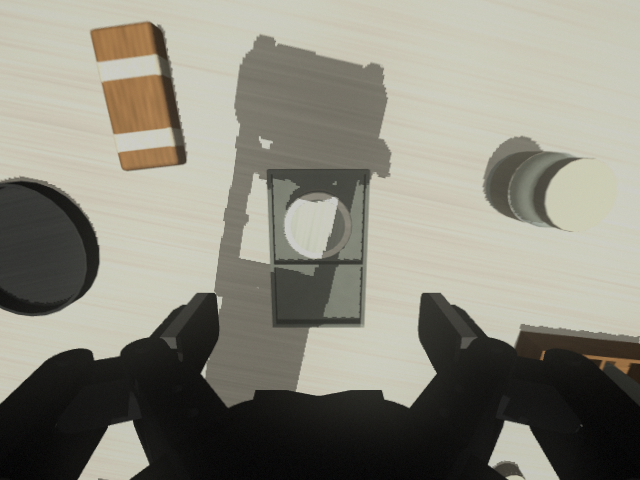

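The wide tin lies flat in the larger bay (lid at (318,226), bay about 270–367 × 172–263). On to the narrow tin.

Request:
step_arm(
  steps=[
    [[-0.0308, -0.0384, 0], [0, 0, 0], 0.085],
    [[-0.0308, -0.0384, 0], [0, 0, 0], 0.085],
    [[-0.0308, -0.0384, 0], [0, 0, 0], 0.085],
    [[-0.0308, -0.0384, 0], [0, 0, 0], 0.085],
    [[-0.0308, -0.0384, 0], [0, 0, 0], 0.085],
    [[-0.0308, -0.0384, 0], [0, 0, 0], 0.085],
    [[-0.0308, -0.0384, 0], [0, 0, 0], 0.085],
    [[-0.0308, -0.0384, 0], [0, 0, 0], 0.085],
    [[0, 0, 0], [0, 0, 0], 0.085],
    [[0, 0, 0], [0, 0, 0], 0.085],
  ],
)

```text
time_s: 27.55
ee_pos: [0.3645, 0.2598, 0.2101]
eef_rot: [3.125, 0.309, -0.002]
wrist_force: [0.9, -0.3, -0.2]
finger_gap: 0.998
```

```bash
python3 -c "
from h import *
o,c=shot('w14'); print(delta(o,[.3665,.2603,.04]))"
```

```text
27.55 [0.3645 0.2598 0.2101] [ 3.125e+00  3.090e-01 -2.000e-03] [ 0.54 -0.33  1.69 -0.    1.78  1.92] [ 0.9 -0.3 -0.2] 0.998
[ 0.0023 -0.0003  0.1701]
```

View pics/w14.png

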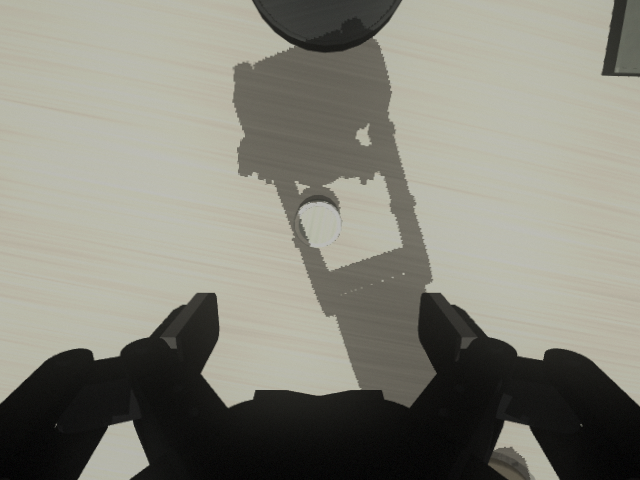

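The narrow tin's lid is at (319,223). Triangulating its position and height.

```bash
python3 -c "
from h import *
A,B,T=load('w3'),load('w14'),load('top0')
g=lambda p:(p[0],p[1])
print(tri(A,(252,98),B,(319.5,223)),plane(B,[(319.5,223)],.042),tri(T,(176.9,363.4),B,(319.5,223))[0])"
```

```text
(array([0.36782332, 0.2595273 , 0.04622043]), [np.float64(0.00021429552533421678), np.float64(0.00021429552533432154)]) [[0.36712439 0.25929603 0.042     ]] [0.36603846 0.25999811 0.04081139]
```

Request:
step_arm(
  steps=[
    [[0.0023, 0, 0.03], [0, 0, 0], 0.085],
    [[0, 0, 0.05], [0, 0, 0], 0.085],
    [[0, 0, 0.04], [0, 0, 0], 0.085],
    [[0, 0, 0.03], [0, 0, 0], 0.085],
    [[0, 0, 0.012], [0, 0, 0], 0.085],
    [[0, 0, 0.004], [0, 0, 0], 0.085],
    [[0, 0, 0], [0, 0, 0], 0.085],
    [[0, 0, 0], [0, 0, 0], 0.085],
  ],
)

```text
time_s: 28.6
ee_pos: [0.3675, 0.2609, 0.0466]
eef_rot: [-3.126, -0.308, -0.003]
wrist_force: [0.4, 0.4, 0.2]
finger_gap: 0.995
```

```bash
python3 -c "
from h import *
o,c=shot('w15'); print(delta(o,[.367,.2597,.04]))"
```

```text
28.6 [0.3675 0.2609 0.0466] [-3.126e+00 -3.080e-01 -3.000e-03] [ 0.54 -0.26  1.93 -0.    1.47  1.92] [0.4 0.4 0.2] 0.995
[-0.0008  0.0011  0.0066]
```

View pics/w15.png

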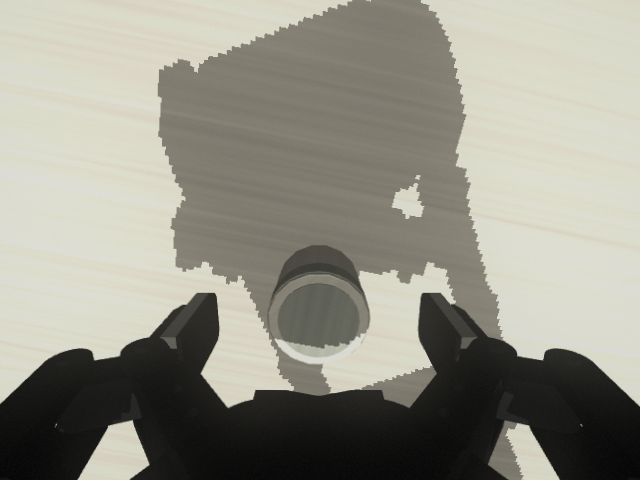

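The tin is centred between the pads at (319,318), so I go down 6 mm and close.

Request:
step_arm(
  steps=[
    [[-0.0005, 0.001, 0.006], [0, 0, 0], 0.085],
    [[0, 0, 0], [0, 0, 0], 0.085],
    [[0, 0, 0], [0, 0, 0], 0.03],
    [[0, 0, 0], [0, 0, 0], 0.03],
    [[0, 0, 0], [0, 0, 0], 0.03],
    [[0, 0, 0], [0, 0, 0], 0.03],
    [[0, 0, 0], [0, 0, 0], 0.03],
    [[0, 0, 0], [0, 0, 0], 0.03],
    [[0, 0, 0], [0, 0, 0], 0.03],
  ],
)

```text
time_s: 29.78
ee_pos: [0.3668, 0.2597, 0.0398]
eef_rot: [-3.126, -0.308, -0.002]
wrist_force: [-0.0, 0.2, 5.1]
finger_gap: 0.47
```

Request:
step_arm(
  steps=[
    [[0, 0, -0.03], [0, 0, 0], 0.03],
    [[0, 0, -0.05], [0, 0, 0], 0.03],
    [[0, 0, -0.05], [0, 0, 0], 0.03],
    [[0, 0, -0.03], [0, 0, 0], 0.03],
    [[0.0205, 0.0383, 0], [0, 0, 0], 0.03],
    [[0.0205, 0.0383, 0], [0, 0, 0], 0.03],
    [[0.0205, 0.0383, 0], [0, 0, 0], 0.03],
    [[0.0205, 0.0383, 0], [0, 0, 0], 0.03],
    [[0.0205, 0.0383, 0], [0, 0, 0], 0.03],
    [[0.0205, 0.0383, 0], [0, 0, 0], 0.03],
    [[0.0205, 0.0383, 0], [0, 0, 0], 0.03],
    [[0.0205, 0.0383, 0], [0, 0, 0], 0.03],
    [[0, 0, 0], [0, 0, 0], 0.03],
    [[0, 0, 0], [0, 0, 0], 0.03],
  ],
)

```text
time_s: 31.52
ee_pos: [0.5865, -0.0087, 0.1981]
eef_rot: [-3.126, -0.308, 0.004]
wrist_force: [0.2, 0.3, -0.8]
finger_gap: 0.471
```

```bash
python3 -c "
from h import *
o,c=shot('w16'); print(delta(o,[.5882,-.0085,.0428]))"
```

```text
31.525 [ 0.5865 -0.0087  0.1981] [-3.126 -0.308  0.004] [-0.07  0.05  1.37  0.    1.72  1.3 ] [ 0.2  0.3 -0.8] 0.471
[0.0021 0.0004 0.1553]
```

View pics/w16.png

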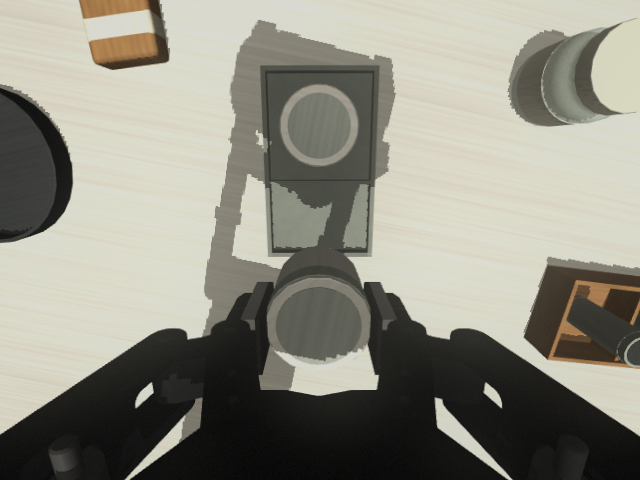

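The smaller bay is visible ahead (about 270–370 × 182–252). I check its near corners, then descend.

```bash
python3 -c "
from h import *
W=load('w16'); P=plane(W,[(268,256),(371,256)],.014); print(P); m=P.mean(0); u=np.array([.9807,.1953]); print('smaller bay centre', m[:2]+.036*u)"
```

```text
[[ 0.54461547  0.0318619   0.014     ]
 [ 0.5637534  -0.06347015  0.014     ]]
smaller bay centre [ 0.58948964 -0.00877333]
```

Request:
step_arm(
  steps=[
    [[0.001, 0.0004, 0.03], [0, 0, 0], 0.03],
    [[0, 0, 0.04], [0, 0, 0], 0.03],
    [[0, 0, 0.04], [0, 0, 0], 0.03],
    [[0, 0, 0.025], [0, 0, 0], 0.03],
    [[0, 0, 0], [0, 0, 0], 0.03],
    [[0, 0, 0], [0, 0, 0], 0.03],
  ],
)

```text
time_s: 32.33
ee_pos: [0.5887, -0.0086, 0.066]
eef_rot: [3.126, 0.31, 0.003]
wrist_force: [-0.6, -1.1, -0.6]
finger_gap: 0.473
```

Request:
step_arm(
  steps=[
    [[0, 0, 0.01], [0, 0, 0], 0.03],
    [[0, 0, 0.007], [0, 0, 0], 0.03],
    [[0, 0, 0.003], [0, 0, 0], 0.03],
    [[0, 0, 0.0025], [0, 0, 0], 0.03],
    [[0, 0, 0], [0, 0, 0], 0.03],
    [[0, 0, 0], [0, 0, 0], 0.03],
  ],
)

```text
time_s: 33.08
ee_pos: [0.5884, -0.0092, 0.0428]
eef_rot: [3.126, 0.308, 0.001]
wrist_force: [-3.1, 0.0, 5.8]
finger_gap: 0.473
```

Request:
step_arm(
  steps=[
    [[0, 0, 0], [0, 0, 0], 0.055],
    [[0, 0, 0], [0, 0, 0], 0.06],
    [[0, 0, 0], [0, 0, 0], 0.06],
    [[0, 0, 0], [0, 0, 0], 0.06],
    [[0, 0, -0.03], [0, 0, 0], 0.06],
    [[0, 0, -0.045], [0, 0, 0], 0.06],
    [[0, 0, -0.05], [0, 0, 0], 0.085],
    [[0, 0, -0.045], [0, 0, 0], 0.085],
    [[0, 0, 0], [0, 0, 0], 0.085],
  ],
)

```text
time_s: 34.2
ee_pos: [0.5899, -0.0093, 0.2175]
eef_rot: [3.125, 0.308, 0.014]
wrist_force: [-0.1, 0.9, 0.1]
finger_gap: 0.995
```

```bash
python3 -c "
from h import *
W1=load('w1');W5=load('w5');W10=load('w10')
print(tri(W5,(160,101),W10,(461,268)),plane(W5,[(160,101)],.018),plane(W1,[(282,295)],.018))
o,c=shot('w17'); print(delta(o,[.382,-.297,.21]))"
```

```text
(array([ 0.38345818, -0.29773854,  0.01223128]), [np.float64(0.0009061054238188313), np.float64(0.0009061054238189274)]) [[ 0.38508469 -0.29850298  0.018     ]] [[ 0.38315449 -0.29465281  0.018     ]]
34.2 [ 0.5899 -0.0093  0.2175] [3.125 0.308 0.014] [-0.07  0.05  1.34  0.    1.75  1.3 ] [-0.1  0.9  0.1] 0.995
[-0.2602  0.2415  0.0058]
```

View pics/w17.png

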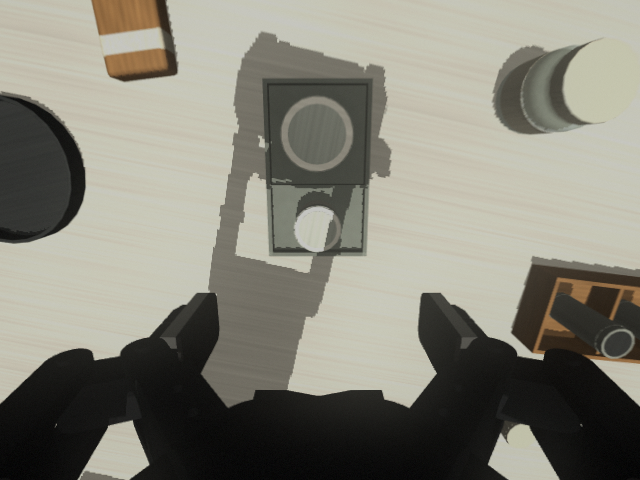

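Both tins stand in their bays (lids at (316,133) and (317,229)). On to the cap.

Request:
step_arm(
  steps=[
    [[-0.0325, 0.0302, 0], [0, 0, 0], 0.085],
    [[-0.0325, 0.0302, 0], [0, 0, 0], 0.085],
    [[-0.0325, 0.0302, 0], [0, 0, 0], 0.085],
    [[-0.0325, 0.0302, 0], [0, 0, 0], 0.085],
    [[-0.0325, 0.0302, 0], [0, 0, 0], 0.085],
    [[-0.0325, 0.0302, 0], [0, 0, 0], 0.085],
    [[-0.0325, 0.0302, 0], [0, 0, 0], 0.085],
    [[-0.0325, 0.0302, 0], [0, 0, 0], 0.085],
    [[0, 0, 0], [0, 0, 0], 0.085],
    [[0, 0, 0], [0, 0, 0], 0.085],
  ],
)

```text
time_s: 35.5
ee_pos: [0.3803, -0.2964, 0.2105]
eef_rot: [-3.125, -0.307, 0.002]
wrist_force: [0.1, 0.1, 0.3]
finger_gap: 0.991
```

```bash
python3 -c "
from h import *
o,c=shot('w18')
cv2.imwrite('pics/z18.png',cv2.resize(c['img'][180:280,270:370,::-1],None,fx=5,fy=5))"
```

```text
35.5 [ 0.3803 -0.2964  0.2105] [-3.125e+00 -3.070e-01  2.000e-03] [-0.73 -0.23  1.61  0.    1.76  0.64] [0.1 0.1 0.3] 0.991
```

View pics/w18.png

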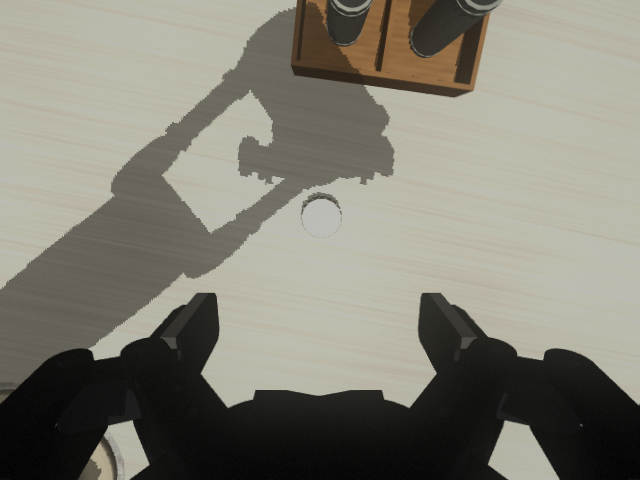

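View pics/z18.png

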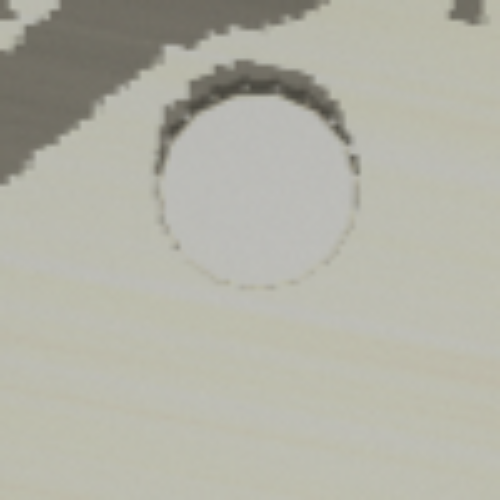

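The cap's top disc is centred at (321.1,217.6).

```bash
python3 -c "
from h import *
W=load('w18'); X=plane(W,[(321.1,217.6)],.018)[0]; print(X, [tri(W,(321.1,217.6),load(n),p)[0].round(4) for n,p in (('w5',(160,101)),('top0',(475.9,331.9)),('w1',(282.5,295)))])
print(delta(W[0],[X[0],X[1],.03]))"
```

```text
[ 0.38300059 -0.29792135  0.018     ] [array([ 0.3817, -0.298 ,  0.0108]), array([ 0.3824, -0.2984,  0.0169]), array([ 0.3824, -0.298 ,  0.0113])]
[0.0025 0.0024 0.1805]
```

Request:
step_arm(
  steps=[
    [[0.002, 0.0024, 0.03], [0, 0, 0], 0.085],
    [[0, 0, 0.05], [0, 0, 0], 0.085],
    [[0, 0, 0.04], [0, 0, 0], 0.085],
    [[0, 0, 0.03], [0, 0, 0], 0.085],
    [[0, 0, 0.018], [0, 0, 0], 0.065],
    [[0, 0, 0.004], [0, 0, 0], 0.065],
    [[0, 0, 0], [0, 0, 0], 0.065],
    [[0, 0, 0], [0, 0, 0], 0.065],
  ],
)

```text
time_s: 36.55
ee_pos: [0.3836, -0.2994, 0.0413]
eef_rot: [3.125, 0.308, 0.003]
wrist_force: [-0.2, -0.5, 0.3]
finger_gap: 0.761
```

```bash
python3 -c "
from h import *
o,c=shot('w19'); print(delta(o,[.3828,-.298,.027]))"
```

```text
36.55 [ 0.3836 -0.2994  0.0413] [3.125e+00 3.080e-01 3.000e-03] [-0.73 -0.16  1.85  0.    1.44  0.64] [-0.2 -0.5  0.3] 0.761
[-0.0005 -0.0016  0.0143]
```

View pics/w19.png

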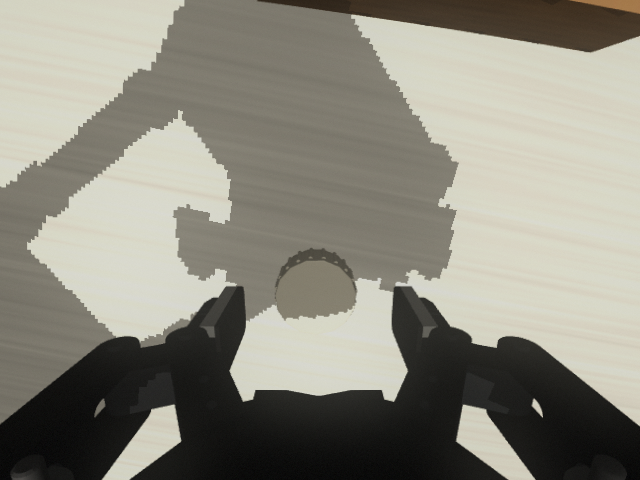

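The cap is between the pads, centre about (316,300). I go down 14 mm and close.

Request:
step_arm(
  steps=[
    [[0, -0.0014, 0.008], [0, 0, 0], 0.065],
    [[0, 0, 0.0055], [0, 0, 0], 0.065],
    [[0, 0, 0], [0, 0, 0], 0.065],
    [[0, 0, 0], [0, 0, 0], 0.03],
    [[0, 0, 0], [0, 0, 0], 0.03],
    [[0, 0, 0], [0, 0, 0], 0.03],
    [[0, 0, 0], [0, 0, 0], 0.03],
    [[0, 0, 0], [0, 0, 0], 0.03],
    [[0, 0, 0], [0, 0, 0], 0.03],
  ],
)

```text
time_s: 37.72
ee_pos: [0.3829, -0.2978, 0.0269]
eef_rot: [3.126, 0.308, 0.001]
wrist_force: [0.3, 0.2, 5.7]
finger_gap: 0.415
```

Request:
step_arm(
  steps=[
    [[0, 0, -0.03], [0, 0, 0], 0.03],
    [[0, 0, -0.05], [0, 0, 0], 0.03],
    [[0, 0, -0.05], [0, 0, 0], 0.03],
    [[0, 0, -0.05], [0, 0, 0], 0.03],
    [[0.0237, -0.0417, 0], [0, 0, 0], 0.03],
    [[0.0237, -0.0417, 0], [0, 0, 0], 0.03],
    [[0.0237, -0.0417, 0], [0, 0, 0], 0.03],
    [[0.0237, -0.0417, 0], [0, 0, 0], 0.03],
    [[0.0237, -0.0417, 0], [0, 0, 0], 0.03],
    [[0.0237, -0.0417, 0], [0, 0, 0], 0.03],
    [[0.0237, -0.0417, 0], [0, 0, 0], 0.03],
    [[0.0237, -0.0417, 0], [0, 0, 0], 0.03],
    [[0.0237, -0.0417, 0], [0, 0, 0], 0.03],
    [[0.0237, -0.0417, 0], [0, 0, 0], 0.03],
    [[0.0237, -0.0417, 0], [0, 0, 0], 0.03],
    [[0.0237, -0.0417, 0], [0, 0, 0], 0.03],
    [[0.0237, -0.0417, 0], [0, 0, 0], 0.03],
    [[0, 0, 0], [0, 0, 0], 0.03],
    [[0, 0, 0], [0, 0, 0], 0.03],
  ],
)

```text
time_s: 40.1
ee_pos: [0.5786, 0.2941, 0.2051]
eef_rot: [3.125, 0.309, -0.003]
wrist_force: [-0.3, -0.2, -0.1]
finger_gap: 0.419
```

```bash
python3 -c "
from h import *
o,c=shot('w20'); print(delta(o,[.577,.295,.031]))"
```

```text
40.1 [0.5786 0.2941 0.2051] [ 3.125e+00  3.090e-01 -3.000e-03] [ 0.42  0.22  1.17 -0.    1.75  1.79] [-0.3 -0.2 -0.1] 0.419
[-0.001  -0.0013  0.1741]
```

View pics/w20.png

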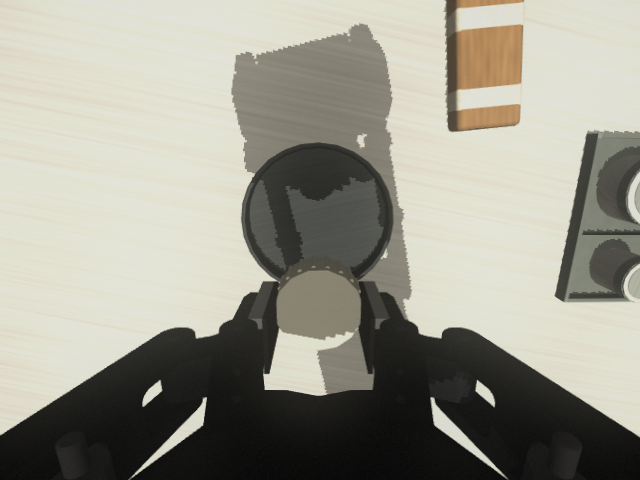

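The dish rim spans x 243–392, centre about (318,217). I check its centre at rim height.

```bash
python3 -c "
from h import *
W=load('w20'); print(plane(W,[(317.5,217)],.022), plane(W,[(243,217),(392,217),(317,143)],.022), tri(W,(317.5,217),load('top0'),(159.2,253.9))[0])"
```

```text
[[0.58294881 0.29581474 0.022     ]] [[0.56961086 0.36246366 0.022     ]
 [0.59634273 0.22918892 0.022     ]
 [0.64658242 0.30897987 0.022     ]] [0.57965753 0.29631771 0.00906259]
```

Request:
step_arm(
  steps=[
    [[-0.001, -0.001, 0.03], [0, 0, 0], 0.03],
    [[0, 0, 0.045], [0, 0, 0], 0.03],
    [[0, 0, 0.045], [0, 0, 0], 0.03],
    [[0, 0, 0.025], [0, 0, 0], 0.03],
    [[0, 0, 0], [0, 0, 0], 0.03],
    [[0, 0, 0], [0, 0, 0], 0.03],
  ],
)

```text
time_s: 40.9
ee_pos: [0.5785, 0.2947, 0.0634]
eef_rot: [-3.126, -0.307, -0.004]
wrist_force: [-0.1, 0.1, 1.0]
finger_gap: 0.417
```

Request:
step_arm(
  steps=[
    [[0.002, 0, 0.015], [0, 0, 0], 0.03],
    [[0, 0, 0.01], [0, 0, 0], 0.03],
    [[0, 0, 0.004], [0, 0, 0], 0.03],
    [[0, 0, 0.003], [0, 0, 0], 0.03],
    [[0, 0, 0], [0, 0, 0], 0.03],
    [[0, 0, 0], [0, 0, 0], 0.03],
  ],
)

```text
time_s: 41.65
ee_pos: [0.58, 0.2957, 0.0309]
eef_rot: [-3.126, -0.308, -0.002]
wrist_force: [-3.1, -2.2, 6.3]
finger_gap: 0.415
```

Request:
step_arm(
  steps=[
    [[0, 0, 0], [0, 0, 0], 0.05],
    [[0, 0, 0], [0, 0, 0], 0.055],
    [[0, 0, 0], [0, 0, 0], 0.055],
    [[0, 0, 0], [0, 0, 0], 0.055],
    [[0, 0, -0.03], [0, 0, 0], 0.055],
    [[0, 0, -0.05], [0, 0, 0], 0.055],
    [[0, 0, -0.05], [0, 0, 0], 0.085],
    [[0, 0, -0.05], [0, 0, 0], 0.085],
    [[0, 0, 0], [0, 0, 0], 0.085],
  ],
)

```text
time_s: 42.78
ee_pos: [0.5813, 0.2963, 0.2161]
eef_rot: [-3.123, -0.308, -0.016]
wrist_force: [0.1, -0.1, 0.9]
finger_gap: 1.002
```

```bash
python3 -c "
from h import *
o,c=shot('w21')"
```

```text
42.775 [0.5813 0.2963 0.2161] [-3.123 -0.308 -0.016] [0.42 0.22 1.15 0.   1.76 1.79] [ 0.1 -0.1  0.9] 1.002
```

View pics/w21.png

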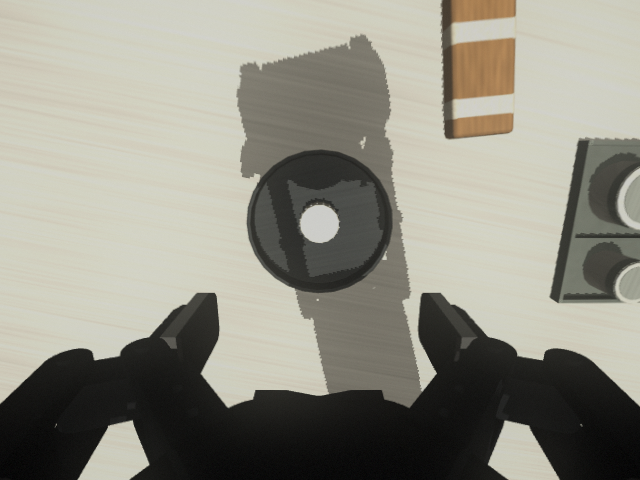

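Request:
step_arm(
  steps=[
    [[-0.05, 0.01, -0.03], [0, 0, 0], 0.085],
    [[-0.05, 0.01, 0], [0, 0, 0], 0.085],
    [[-0.05, 0.01, 0], [0, 0, 0], 0.085],
    [[0, 0, 0], [0, 0, 0], 0.085],
    [[0, 0, 0], [0, 0, 0], 0.085],
  ],
)

```text
time_s: 43.45
ee_pos: [0.4385, 0.2368, 0.2384]
eef_rot: [3.126, 0.308, -0.001]
wrist_force: [0.4, -0.1, 0.6]
finger_gap: 0.998
```

```bash
python3 -c "
from h import *
from workcell import robot
for n in ('scene','top'):
    o=robot.get_obs();c=robot.read_camera(n);pickle.dump((o,c),open(f'pics/{n}9.pkl','wb'));cv2.imwrite(f'pics/{n}9.png',cv2.convertScaleAbs(c['img'][:,:,::-1],alpha=1.4))
print(o['time_s'])"
```

```text
43.5
```

View pics/scene9.png

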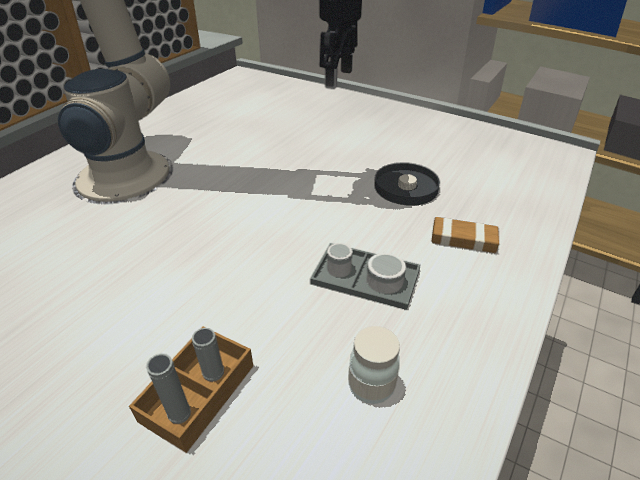

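View pics/top9.png

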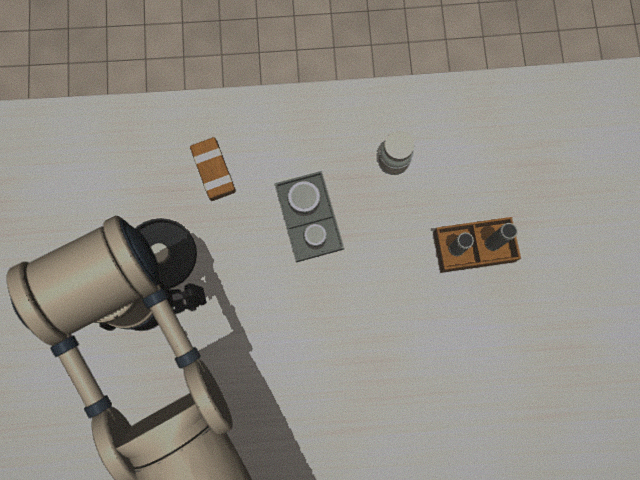

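The final views show every piece in place:
- **Tubes:** upright in the two carton cells (top view mouths (465,241) and (508,232)).
- **Tins:** lids at (303,196) in the larger bay and (316,235) in the smaller.
- **Cap:** white side up in the dish (wrist view (320,223)).
- **Bystanders:** packet and jar still at their first pixels.

The gripper is clear of everything, so I'm handing in.

```bash
python3 -c "
from workcell import robot
print(robot.sign_off())"
```

```text
the job is handed in; nothing more can be done
None
```

The job is handed in at about 43.5 s of the 136 s allowed. I placed the pieces in the order asked: long tube (right-hand cell), short tube (left-hand cell), wide tin (larger bay), narrow tin (smaller bay), then the cap in the dish.

- **Last checks:** the scene, top and wrist pictures show both tubes upright, one per cell, both tins standing in their bays, and the cap flat and right way up near the middle of the dish. The packet and jar are unmoved. The gripper is open and clear at z ≈ 0.24 m with no contact force. The wrist force was read only at the end of each move, where the highest was about 8 N; peaks in between were not seen.
- **What disagreed:**
  - The scene camera was off by 3–8 mm from the top and wrist views, so I used it only as a coarse check.
  - Two-view heights were about 4 mm high for the narrow tin and between 1 and 7 mm low for the cap. The dish rim came out near 9 mm instead of 22, so its height was not confirmed.
  - Floor contact came within 0.2 mm of the height predicted from the grasp in all five placings.

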